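# Transfer housings in build sequence from cooling rack to tote

### The arm

A 7-joint arm with a two-finger parallel gripper is mounted at the origin on the work surface. World frame = base frame: x ahead of the robot, y to its left, z up, the work surface at z = 0. Lengths are in mm, angles in rad, forces in N, time in s.
With the tool pointing down it reaches from about 425 to 1025 mm from the base axis. Payload 3.6 kg.
Tool frame: the origin (TCP) lies on the centre line of the jaws, within the pads' length; the fingertips stand 17 mm ahead of it and the grasp point (between the pads) lies 2 mm behind it (robot.tcp_to_tips is the distance from the TCP to the fingertips, in mm); z points along the fingers, x is the direction in which the jaws open and shut, and the axes are right-handed (so a half turn about z gives the same grasp; the last joint's range is limited). The gripper opens to 85 mm and grips with 20 to 120 N. Pads are 22 mm wide; open, the fingers measure 114 mm over their backs; the gripper's body (76 mm by 85 mm) begins 54 mm behind the grasp point. The pads swing forward as they close: fully open they stand 13 mm farther back than shut.
Start: joints at [1.109, 0.591, 0.048, 1.609, -0.033, 0.943, -0.034], TCP at [260.686, -676.515, 248.302] pointing down, gripper open.
Joint ranges: [-2.69, 2.69], [-0.47, 2.24], [-1.27, 1.36], [0.19, 2.51], [-1.53, 4.68], [0.08, 2.07], [-3.09, 3.09]. Speed limits (rad/s): [2.57, 2.57, 3.14, 3.14, 3.14, 3.14, 3.14].

### API

Orientations are given as a unit quaternion [x, y, z, w].
In Python, from plant import robot, optics gives the robot as it stands.
- The arm moves only by the tool play_rows, never from a script. Its argument "series" is a list that holds one entry, the list of rows, each a list of 4 numbers: the shift along the tool's x, y, z in m, then the turn about the tool's z in rad. A call has 1 to 12 rows; each row shifts and turns the pose as measured when the row begins, along the tool's axes as they then stand; what a row does not reach is not made up. A row lasts 1/10 s, in which the tool goes at most 50 mm and 8.59 degrees, less where a joint would pass 70% of its speed; a pose out of reach is approached as far as the arm can. A call with a gripper value outside its range is refused whole. "gripper" is the closure, from 0 (fully open) to 1 (shut), set as the call begins (left out, the last holds). The fingers move at their own pace and stop on an object; the grip force is fixed at half the most. Time passes only in rows, so rows that do not move let the fingers close. It gives the time, the measured TCP pose, the force and the opening at its end, in the units of the state.
- robot.read_state(): the state, without advancing time (a new reading comes with each control period).
- optics.capture(name): name is "side" or "top"; returns the picture (420x560x3 uint8, red, green, blue); there is no depth.
- optics.camera_info(name): a dict with "vertical_fov" (degrees; the focal length in pixels is half the picture's height over the tangent of half this angle, whatever the lens; pixels are square), "cx", "cy" (the principal point, pixels), "k1" (the pictures are not rectified: a ray, as slopes to the right and down, at radius r is drawn at 1 + k1 r^2 times it, then the intrinsics apply), "R" (3x3) and "t" (3): a world point X has camera coordinates R X + t. Camera axes: x right, y down, z forward; pixel columns grow to the right and rows downward; lengths in mm; the calibration is good to about 2 mm. A picture is of the moment at which its call begins. camera_info takes no time and is no camera call.
- robot.close_job(): hands the job in, once; it reports no verdict.
The state is a dict: "clock": time; "joint_pos": joint angles; "joint_vel": joint speeds; "effort": joint torques, N m; "eef_pos": TCP position; "tool_rot": TCP orientation; "contact_force": force on the tool from outside, world axes, zero at the start; "torque": the same for the moment, N m; "finger_gap": finger opening in mm.
Only numpy, scipy, OpenCV 4.12 (cv2) and the standard library are available. Lean on these libraries where they do the work, as an engineer would, in place of code of your own. Each camera call takes 0.05 s, during which the arm holds its last target.

### The job

Move the four coloured housings from the wire cooling rack into the slots of the blue tote, keeping the build sequence: one to a slot, in the same left-to-right order in which they stand in the rack. Lower each one until it stands upright on the slot's floor before letting go; do not drop them.

Things in the scene. Friction and masses are not known exactly. Their poses are not given: they have to be found in the camera images.
- white_mid (a point): Centre of the white moulded housing, 50 mm above its underside: a closed flat plastic case 110 mm long (own x), 22 mm thick (own y), 100 mm tall (own z); the top 8 mm is 90 mm long. About 0.14 kg. It stands on edge in a lane of the rack, loose between two wire hoops. Grip it from above across its thickness, best in the top 30 mm, and lift it straight up.
- red_mid (a point): Centre of the red moulded housing, 50 mm above its underside: a closed flat plastic case 110 mm long (own x), 22 mm thick (own y), 100 mm tall (own z); the top 8 mm is 90 mm long. About 0.14 kg. It stands on edge in a lane of the rack, loose between two wire hoops. Grip it from above across its thickness, best in the top 30 mm, and lift it straight up.
- yellow_mid (a point): Centre of the yellow moulded housing, 50 mm above its underside: a closed flat plastic case 110 mm long (own x), 22 mm thick (own y), 100 mm tall (own z); the top 8 mm is 90 mm long. About 0.14 kg. It stands on edge in a lane of the rack, loose between two wire hoops. Grip it from above across its thickness, best in the top 30 mm, and lift it straight up.
- green_mid (a point): Centre of the green moulded housing, 50 mm above its underside: a closed flat plastic case 110 mm long (own x), 22 mm thick (own y), 100 mm tall (own z); the top 8 mm is 90 mm long. About 0.14 kg. It stands on edge in a lane of the rack, loose between two wire hoops. Grip it from above across its thickness, best in the top 30 mm, and lift it straight up.
- label_white: Slanted lane label with a white swatch, 46 mm wide, 24 mm high, fixed to the rack's front edge: marks the lane where the white housing starts. Origin: its foot on the rack's top face, on the lane's centre line, 98 mm in front (-x) of the lane's middle. Axes as the rack's.
- label_red: Slanted lane label with a red swatch, 46 mm wide, 24 mm high, fixed to the rack's front edge: marks the lane where the red housing starts. Origin: its foot on the rack's top face, on the lane's centre line, 98 mm in front (-x) of the lane's middle. Axes as the rack's.
- label_yellow: Slanted lane label with a yellow swatch, 46 mm wide, 24 mm high, fixed to the rack's front edge: marks the lane where the yellow housing starts. Origin: its foot on the rack's top face, on the lane's centre line, 98 mm in front (-x) of the lane's middle. Axes as the rack's.
- label_green: Slanted lane label with a green swatch, 46 mm wide, 24 mm high, fixed to the rack's front edge: marks the lane where the green housing starts. Origin: its foot on the rack's top face, on the lane's centre line, 98 mm in front (-x) of the lane's middle. Axes as the rack's.
- rack: Fixed grey cooling rack, 200 x 320 mm, left or right of the tote. Origin: underside, below the middle of the lanes. +y is left seen from the robot, -x its front (to the robot); yaw within 0.15 rad. Four lanes along x, centres y = 96, 32, -32, -96 mm; floor 20 mm above origin. Wire hoops 16 mm either side of each centre, tops 53 mm above origin.
- tote: Fixed blue tote, 200 (x) x 324 (y) x 66 mm high. Origin: centre of underside; axes and yaw as for the rack. Four slots along x, centres y = 96, 32, -32, -96 mm, x = 0. Floor 6 mm above origin, 30 mm wide, 148 mm long between end bars 48 mm high; V dividers slope to a 64 mm mouth 46 mm up. A seated housing's centre is 56 mm above origin.
Mind the look-alikes: they are no part of the job. What is shaped like the part that bears green_mid but purple is not meant. What is shaped like the part that bears red_mid but purple is not meant.

How it is judged (in metres and radians):
At the end, for the whole second after the job is handed in: Each housing stands in the tote slot with the same place in the row as its label has in the rack: centre within 15 mm of the slot's centre line and 25 mm along it, seated to within 10 mm of the floor, tilted less than 0.15 rad, and at rest (((y of label_white in the frame of rack between 0.076 and 0.116 m and y of white_mid in the frame of tote between 0.081 and 0.111 m) or (y of label_white in the frame of rack between 0.012 and 0.052 m and y of white_mid in the frame of tote between 0.017 and 0.047 m) or (y of label_white in the frame of rack between -0.052 and -0.012 m and y of white_mid in the frame of tote between -0.047 and -0.017 m) or (y of label_white in the frame of rack between -0.116 and -0.076 m and y of white_mid in the frame of tote between -0.111 and -0.081 m)) and x of white_mid in the frame of tote between -0.025 and 0.025 m and z of white_mid in the frame of tote between 0.046 and 0.066 m and angle between each of white_mid, red_mid, yellow_mid, green_mid's own z axis and vertical below 0.15 rad and linear speed of each of housing_white, housing_red, housing_yellow, housing_green below 0.02 m/s and ((y of label_red in the frame of rack between 0.076 and 0.116 m and y of red_mid in the frame of tote between 0.081 and 0.111 m) or (y of label_red in the frame of rack between 0.012 and 0.052 m and y of red_mid in the frame of tote between 0.017 and 0.047 m) or (y of label_red in the frame of rack between -0.052 and -0.012 m and y of red_mid in the frame of tote between -0.047 and -0.017 m) or (y of label_red in the frame of rack between -0.116 and -0.076 m and y of red_mid in the frame of tote between -0.111 and -0.081 m)) and x of red_mid in the frame of tote between -0.025 and 0.025 m and z of red_mid in the frame of tote between 0.046 and 0.066 m and ((y of label_yellow in the frame of rack between 0.076 and 0.116 m and y of yellow_mid in the frame of tote between 0.081 and 0.111 m) or (y of label_yellow in the frame of rack between 0.012 and 0.052 m and y of yellow_mid in the frame of tote between 0.017 and 0.047 m) or (y of label_yellow in the frame of rack between -0.052 and -0.012 m and y of yellow_mid in the frame of tote between -0.047 and -0.017 m) or (y of label_yellow in the frame of rack between -0.116 and -0.076 m and y of yellow_mid in the frame of tote between -0.111 and -0.081 m)) and x of yellow_mid in the frame of tote between -0.025 and 0.025 m and z of yellow_mid in the frame of tote between 0.046 and 0.066 m and ((y of label_green in the frame of rack between 0.076 and 0.116 m and y of green_mid in the frame of tote between 0.081 and 0.111 m) or (y of label_green in the frame of rack between 0.012 and 0.052 m and y of green_mid in the frame of tote between 0.017 and 0.047 m) or (y of label_green in the frame of rack between -0.052 and -0.012 m and y of green_mid in the frame of tote between -0.047 and -0.017 m) or (y of label_green in the frame of rack between -0.116 and -0.076 m and y of green_mid in the frame of tote between -0.111 and -0.081 m)) and x of green_mid in the frame of tote between -0.025 and 0.025 m and z of green_mid in the frame of tote between 0.046 and 0.066 m); the robot touches nothing.
It fails at once if a housing is dropped (moves faster than 0.8 m/s out of the fingers, a fall of some 30 mm) ((linear speed of housing_white above 0.8 m/s and contact force between the fingers and housing_white below 0.05 N) or (linear speed of housing_red above 0.8 m/s and contact force between the fingers and housing_red below 0.05 N) or (linear speed of housing_yellow above 0.8 m/s and contact force between the fingers and housing_yellow below 0.05 N) or (linear speed of housing_green above 0.8 m/s and contact force between the fingers and housing_green below 0.05 N)).
It also fails if it takes over 128 s, if anything falls off the work surface, if the arm or the gripper's body presses on something with over 40 N, if the wrist force passes 120 N, or if a joint passes its speed limit or range.

## Working session

There is one attempt and no reset: what is moved stays moved. The work goes in short steps, Python scripts to look and compute and a tool call to move; the robot and the scene stay as the last step left them, time stands still between calls to the robot, and variables do not carry over. Pictures are saved under pics/ and viewed, and the job is handed in when it is done.

Besides the shell and the picture viewer there is one more tool, called after "Call:" as name([rows], argument=value, ...), one row to a line, values as JSON. play_rows: Moves the arm, as the interface text tells. Its arguments: {"type":"object","properties":{"series":{"type":"array","items":{"type":"array","items":{"type":"array","items":{"type":"number"}}}},"gripper":{"type":"number"}},"required":["series"]}

```bash
ls; mkdir -p pics; python3 - <<'E'
from plant import robot, optics
import cv2
print(robot.read_state())
for n in("side","top"):
    print(n,optics.camera_info(n))
    im=optics.capture(n); cv2.imwrite(f"pics/{n}0.png",im[:,:,::-1])
E
```

```text
pics
{'clock': 0.0, 'joint_pos': array([ 1.10949809,  0.59210924,  0.04829432,  1.6098344 , -0.0333063 ,
        0.94268682, -0.0337435 ]), 'joint_vel': array([ 6.95825590e-05, -2.44934770e-04,  1.15555719e-03,  3.19845038e-03,
       -6.54877509e-04,  5.20958624e-04, -3.48576955e-04]), 'effort': array([-2.58436503e-04, -5.48694563e+01,  1.54689096e+00, -1.98125625e+01,
        9.43786057e-03,  8.61860201e-03, -2.20252565e-05]), 'eef_pos': array([ 260.41106762, -675.77080411,  247.14335265]), 'tool_rot': array([ 8.24498390e-01, -5.65863198e-01, -9.52621240e-04, -5.82362804e-04]), 'contact_force': array([-0.18047074, -0.31267898, -0.29354412]), 'torque': array([ 0.01841559,  0.02901585, -0.04868154]), 'finger_gap': 85.30821445081918}
side {'vertical_fov': 45.25304724906604, 'cx': 283.51802045374524, 'cy': 215.34914759157743, 'k1': -0.15888416536595282, 'R': array([[ 0.74386711, -0.66831781,  0.00360885],
       [-0.32445604, -0.3658441 , -0.87228801],
       [ 0.58428589,  0.64769545, -0.48897915]]), 't': array([-346.28977604,  201.78325193,  884.40594018])}
top {'vertical_fov': 45.15589513418466, 'cx': 281.6488973844758, 'cy': 204.0861231034569, 'k1': -0.16175746455923262, 'R': array([[ 0.08819588, -0.99609068, -0.00498523],
       [-0.97266783, -0.08504059, -0.21606801],
       [ 0.21479938,  0.02390528, -0.97636559]]), 't': array([ -70.06052864,  436.51376999, 1351.96584955])}
```

View pics/top0.png

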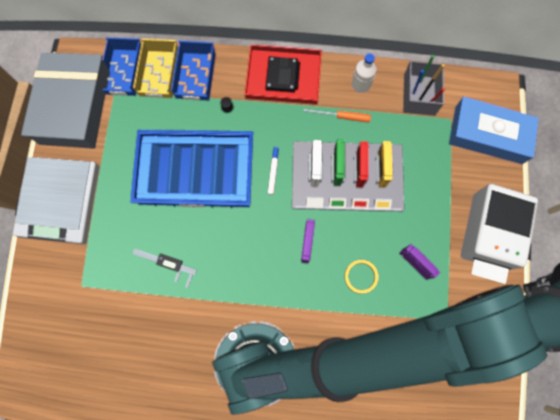

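View pics/side0.png

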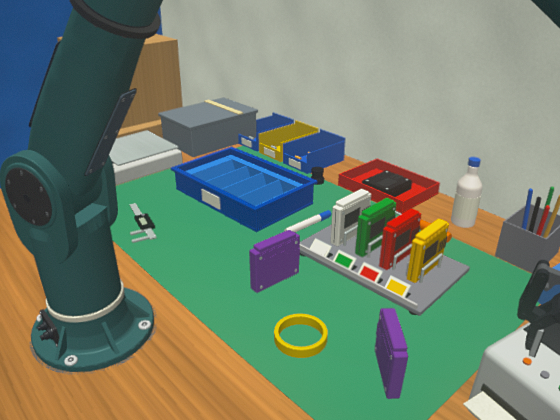

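The top view shows four housings in the rack: white (316,160), green (340,160), red (363,163) and yellow (386,163). Label swatches sit below them in the same order. The tote is at (193,168), and the purple look-alikes are at (308,241) and (421,262), off the rack. Other things that could confuse colour masks are the red tray (284,74), the yellow ring (361,276) and the white marker (273,170). I'll check the choice in a crop and measure.

```bash
cat > h.py <<'E'
import numpy as np, cv2
from plant import robot, optics
def cam(n):
    c=optics.camera_info(n); f=210/np.tan(np.radians(c["vertical_fov"])/2)
    return np.array([[f,0,c["cx"]],[0,f,c["cy"]],[0,0,1.]]), np.array([c["k1"],0,0,0,0.]), np.array(c["R"]), np.array(c["t"])
def proj(n,X):
    K,d,R,t=cam(n); return cv2.projectPoints(np.float64(X).reshape(-1,1,3),cv2.Rodrigues(R)[0],t,K,d)[0].reshape(-1,2)
def ray(n,uv):
    K,d,R,t=cam(n); p=cv2.undistortPoints(np.float64(uv).reshape(-1,1,2),K,d).reshape(-1,2)
    return -R.T@t, np.c_[p,np.ones(len(p))]@R
def onz(n,uv,z):
    o,D=ray(n,uv); return o+D*((z-o[2])/D[:,2])[:,None]
E
python3 - <<'E'
import cv2
a=cv2.imread('pics/top0.png'); b=cv2.imread('pics/side0.png')
cv2.imwrite('pics/t_rack.png',cv2.resize(a[130:222,280:416],None,fx=5.8,fy=5.8,interpolation=cv2.INTER_CUBIC))
cv2.imwrite('pics/t_tote.png',cv2.resize(a[120:215,125:261],None,fx=5.8,fy=5.8,interpolation=cv2.INTER_CUBIC))
cv2.imwrite('pics/s_rack.png',cv2.resize(b[180:320,290:480],None,fx=4.2,fy=4.2,interpolation=cv2.INTER_CUBIC))
E
```

```text
(no output)
```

View pics/t_rack.png

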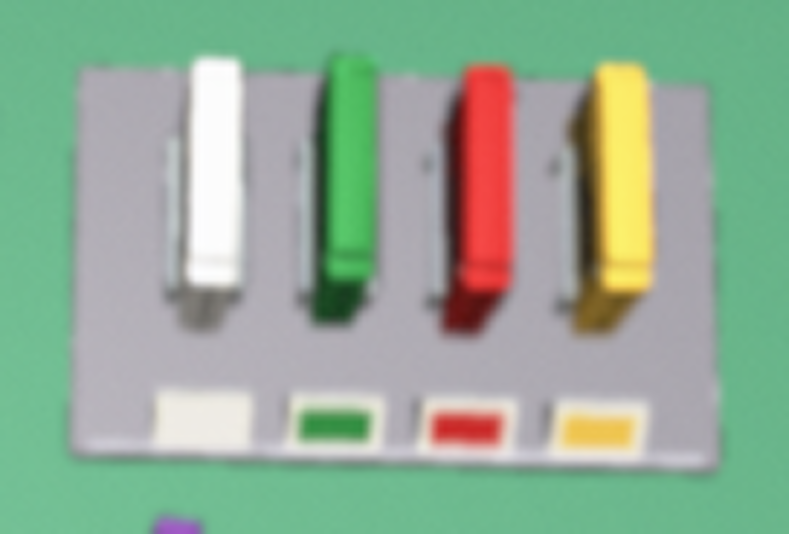

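View pics/t_tote.png

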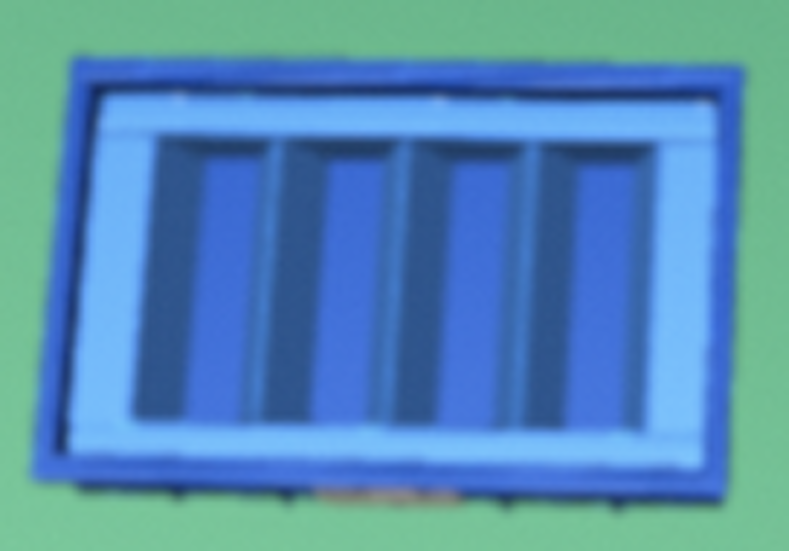

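View pics/s_rack.png

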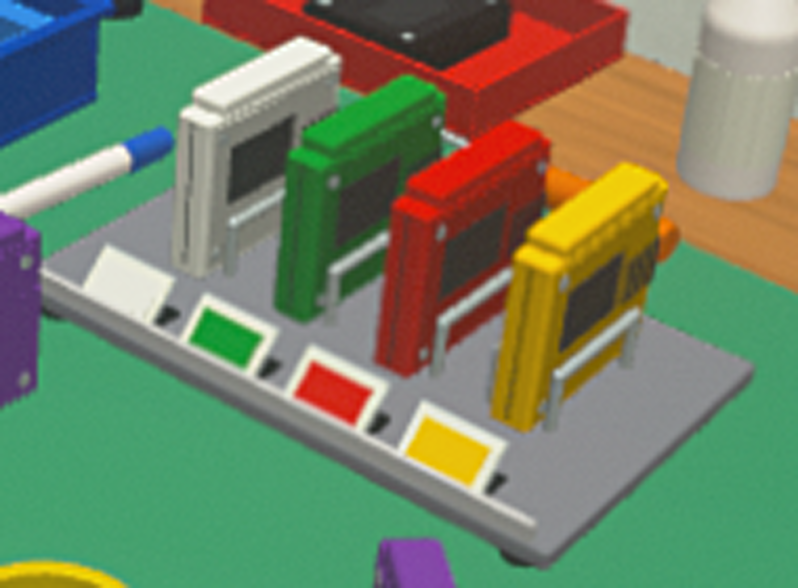

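The crop confirms the order white, green, red, yellow, and each label matches its lane. Next: rack, tote and housing poses.

```bash
cat > meas.py <<'E'
from h import *
import sys
def mask(im,col,bright=False):
    hsv=cv2.cvtColor(im,cv2.COLOR_RGB2HSV); H,S,V=[hsv[:,:,i].astype(int) for i in range(3)]
    return {'white':(S<40)&(V>205),'green':(H>54)&(H<68)&(S>150)&(V>140),'red':((H<6)|(H>174))&(S>150)&(V>185),'yellow':(H>20)&(H<32)&(S>130)&(V>200)}[col].astype(np.uint8)
def tops(im,box):
    x0,y0,x1,y1=box; out={}
    for c in('white','green','red','yellow'):
        m=np.zeros(im.shape[:2],np.uint8); m[y0:y1,x0:x1]=mask(im,c)[y0:y1,x0:x1]
        n,l,s,ce=cv2.connectedComponentsWithStats(m)
        if n<2: continue
        i=1+np.argmax(s[1:,4]); ys,xs=np.nonzero(l==i)
        P=onz('top',np.c_[xs,ys].astype(float),118)[:,:2]
        mu=P.mean(0); w,v=np.linalg.eigh(np.cov((P-mu).T)); a=v[:,1]; a=a*np.sign(a[0])
        pr=(P-mu)@a; mid=mu+a*(pr.max()+pr.min())/2
        out[c]=(mid,np.arctan2(a[1],a[0]),np.ptp(pr),s[i,4]); 
    return out
E
python3 - <<'E'
from meas import *
im=cv2.imread('pics/top0.png')[:,:,::-1].copy()
for c,r in tops(im,(285,125,410,195)).items(): print(c,np.round(r[0],1),round(r[1],3),round(r[2],1),r[3])
def full(p,ox,oy): return (np.array(p,float)+.5)/5.8-.5+[ox,oy]
rk=onz('top',full([[80,68],[710,86],[716,466],[72,452]],280,130),20)
print('rack',rk.round(1),rk.mean(0)); 
tt=onz('top',full([[75,58],[743,68],[726,499],[36,480]],125,120),66)
print('tote rim',tt.round(1),tt.mean(0))
tf=onz('top',full([[203,155],[640,163],[622,428],[184,418]],125,120),6)
print('tote floor',tf.round(1),tf.mean(0))
for P in(rk,tt,tf):
    v=P[0]-P[3]+P[1]-P[2]; w=P[0]-P[1]+P[3]-P[2]
    print(np.arctan2(v[1],v[0]),np.arctan2(-w[0],w[1]),np.linalg.norm(v)/2,np.linalg.norm(w)/2)
K,d,R,t=cam('top');print(-R.T@t)
# labels swatch
E
```

```text
white [ 557.8 -116.4] 0.061 107.5 339
green [ 524.  -185.4] -0.249 6.2 5
red [ 565.  -243.2] 0.044 105.0 268
yellow [ 570.9 -306.4] 0.069 104.9 284
rack [[ 636.7  -48.4   20. ]
 [ 656.4 -366.9   20. ]
 [ 460.1 -376.2   20. ]
 [ 439.7  -60.8   20. ]] [ 548.23500256 -213.06900723   20.        ]
tote rim [[619.8 401.2  66. ]
 [640.3  68.5  66. ]
 [425.   54.5  66. ]
 [405.3 386.5  66. ]] [522.61020607 227.66110628  66.        ]
tote floor [[593.6 346.1   6. ]
 [607.3 121.3   6. ]
 [469.  115.    6. ]
 [455.2 335.4   6. ]] [531.28249658 229.43251814   6.        ]
0.05529928691688881 0.063377004954723 196.93070315129083 317.554680034014
0.06669062952747166 0.06054398101286798 215.35079014439472 332.9365353170666
0.06111412702906681 0.06170347876538292 138.53850666271765 223.0581889620101
[ 140.36051934  -64.98437504 1413.98032625]
```

```bash
sed -i "s/(H>54)&(H<68)&(S>150)&(V>140)/(H>54)\&(H<70)\&(S>150)\&(V>135)/" meas.py; python3 - <<'E'
from meas import *
im=cv2.imread('pics/top0.png')[:,:,::-1].copy()
print(cv2.cvtColor(im,cv2.COLOR_RGB2HSV)[150:175:5,337:344])
for c,r in tops(im,(285,125,410,195)).items(): print(c,np.round(r[0],1),round(r[1],3),round(r[2],1),r[3])
def full(p,ox,oy): return (np.array(p,float)+.5)/5.8-.5+[ox,oy]
b=onz('top',full([[160,135],[655,143],[640,432],[132,420]],125,120),48)
print(b.round(1),b.mean(0),np.linalg.norm(b[0]-b[3]),np.linalg.norm(b[0]-b[1]))
c,s=np.cos(.061),np.sin(.061)
T=np.array([528,230,0]);Rk=np.array([548,-213,0]);M=np.array([[c,-s,0],[s,c,0],[0,0,1]])
for n in('top','side'):
    im=cv2.imread(f'pics/{n}0.png')
    im=cv2.resize(im,None,fx=1,fy=1)
    for O,L,z in((T,(100,162),66),(T,(74,128),48),(Rk,(100,160),20)):
        q=proj(n,[O+M@[i*L[0],j*L[1],z] for i,j in((1,1),(1,-1),(-1,-1),(-1,1))])
        cv2.polylines(im,[np.int32(np.round(q*16))],True,(0,255,255),1,cv2.LINE_AA,4)
    for y in(96,32,-32,-96):
        q=proj(n,[Rk+M@[i*55,y,120] for i in(-1,1)]+[T+M@[i*74,y,6] for i in(-1,1)])
        for k in(0,2): cv2.line(im,*[tuple(int(v) for v in np.round(p*16)) for p in q[k:k+2]],(255,0,255),1,cv2.LINE_AA,4)
    cr=im[120:225,120:420] if n=='top' else im[130:330,160:480]
    cv2.imwrite(f'pics/ov_{n}.png',cv2.resize(cr,None,fx=2.5,fy=2.5,interpolation=cv2.INTER_CUBIC))
E
```

```text
[[[ 65 151 159]
  [ 65 145 187]
  [ 65 145 193]
  [ 65 146 191]
  [ 65 148 190]
  [ 65 150 187]
  [ 65 142 180]]

 [[ 65 149 161]
  [ 65 145 190]
  [ 65 144 196]
  [ 65 145 193]
  [ 65 146 192]
  [ 65 149 186]
  [ 65 145 179]]

 [[ 65 149 164]
  [ 65 144 191]
  [ 65 144 196]
  [ 65 144 195]
  [ 65 146 192]
  [ 65 147 187]
  [ 65 145 181]]

 [[ 65 146 168]
  [ 65 144 193]
  [ 65 142 198]
  [ 65 145 194]
  [ 65 146 190]
  [ 65 148 186]
  [ 64 146 176]]

 [[ 65 146 168]
  [ 65 143 194]
  [ 65 143 198]
  [ 65 143 194]
  [ 65 146 190]
  [ 65 149 186]
  [ 65 147 174]]]
white [ 557.8 -116.4] 0.061 107.5 339
green [ 524.  -185.4] -0.249 6.2 5
red [ 565.  -243.2] 0.044 105.0 268
yellow [ 570.9 -306.4] 0.069 104.9 284
[[588.8 357.2  48. ]
 [604.3 109.5  48. ]
 [458.  100.7  48. ]
 [442.7 349.1  48. ]] [523.44310003 229.14672905  48.        ] 146.36403074291866 248.22764332680396
```

View pics/ov_top.png

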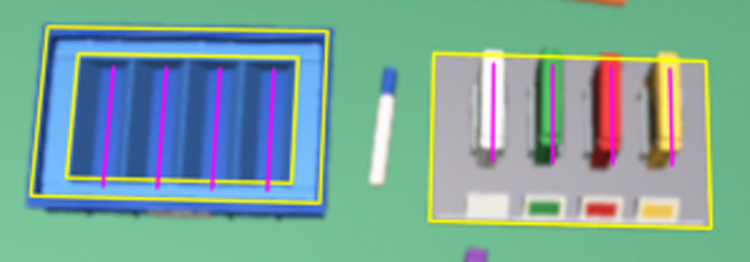

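View pics/ov_side.png

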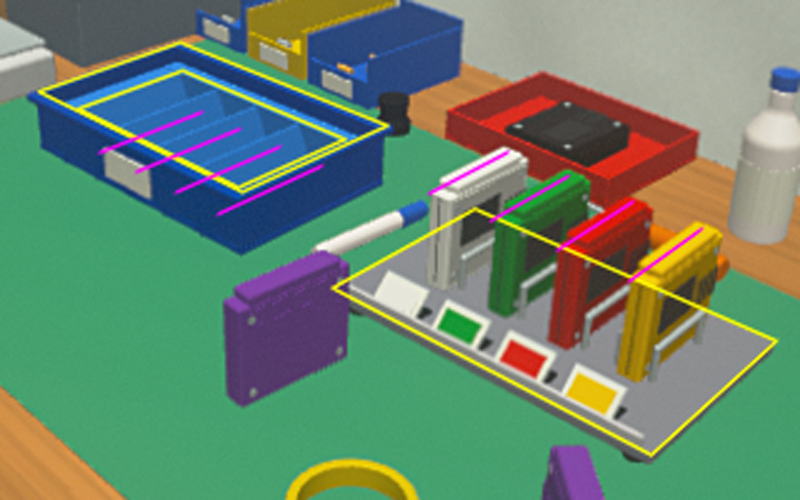

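```bash
cat > go.py <<'E'
from h import *
import sys
from scipy.spatial.transform import Rotation as Ro
s=robot.read_state(); R=Ro.from_quat(s['tool_rot']).as_matrix()
d=R.T@(np.array([float(v) for v in sys.argv[1:4]])-s['eef_pos'])
yaw=float(sys.argv[4]) if len(sys.argv)>4 else .061
a=np.arctan2(R[1,0],R[0,0]); e=(a-(yaw-np.pi/2)+np.pi)%(2*np.pi)-np.pi
print('t',round(s['clock'],2),'pos',s['eef_pos'].round(1),'tool shift mm',d.round(1),'turn',round(e,3),'z',R[:,2].round(3),'F',s['contact_force'].round(1),'gap',round(s['finger_gap'],1),'q',s['joint_pos'].round(2))
E
sed -i 's/(S>150)&(V>135)/(S>132)\&(V>165)/' meas.py
python3 - <<'E'
from meas import *
im=cv2.imread('pics/top0.png')[:,:,::-1].copy()
for c,r in tops(im,(285,125,410,195)).items(): print(c,np.round(r[0],1),round(r[1],3),round(r[2],1),r[3])
E
```

```text
white [ 557.8 -116.4] 0.061 107.5 339
green [ 571.8 -179. ] 0.044 91.1 211
red [ 565.  -243.2] 0.044 105.0 268
yellow [ 570.9 -306.4] 0.069 104.9 284
```

Call:
play_rows([
  [[0,0,0,0.1],[0,0,0,0.1],[0,0,0,0.1],[0,0,0,0]],
], gripper=0.4)

```text
clock: 0.5
eef_pos: [259.7, -674.1, 244.4]
tool_rot: [0.727, -0.687, -0.003, -0.002]
contact_force: [-0.0, -0.1, 0.6]
finger_gap: 50.9
```

```bash
python3 go.py 557 -116.5 240
```

```text
t 0.5 pos [ 259.7 -674.1  244.4] tool shift mm [-539.8 -328.6    7.5] turn -0.004 z [-0.003  0.007 -1.   ] F [-0.  -0.1  0.6] gap 50.9 q [ 1.06  0.6   0.13  1.62 -0.09  0.94 -0.29]
```

Call:
play_rows([
  [[-0.038,-0.023,0,0],[-0.038,-0.023,0,0],[-0.038,-0.023,0,0],[-0.038,-0.023,0,0],[-0.038,-0.023,0,0],[-0.038,-0.023,0,0],[-0.038,-0.023,0,0],[-0.038,-0.023,0,0],[-0.038,-0.023,0,0],[-0.038,-0.023,0,0],[-0.038,-0.023,0,0],[0,0,0,0]],
])

```text
clock: 1.7
eef_pos: [490.3, -225.0, 241.9]
tool_rot: [0.736, -0.677, -0.004, -0.0]
contact_force: [-0.4, -0.0, 0.0]
finger_gap: 51.1
```

```bash
python3 go.py 557 -116.5 240
```

```text
t 1.7 pos [ 490.3 -225.   241.9] tool shift mm [-102.6  -75.5    2.1] turn 0.022 z [-0.005  0.005 -1.   ] F [-0.4 -0.   0. ] gap 51.1 q [ 0.29  0.37  0.07  2.03 -0.04  0.75 -1.1 ]
```

Call:
play_rows([
  [[-0.034,-0.025,0,0.01],[-0.034,-0.025,0,0.01],[-0.034,-0.025,0,0],[0,0,0,0],[0,0,0,0]],
])

```text
clock: 2.2
eef_pos: [559.2, -114.7, 241.5]
tool_rot: [0.733, -0.68, -0.004, 0.0]
contact_force: [0.1, -0.6, -0.4]
finger_gap: 50.8
```

```bash
python3 go.py 557 -116.5 103; python3 - <<'E'
from h import *
a=np.hstack([optics.capture('top')[110:260,240:440],optics.capture('side')[130:280,280:480]])
cv2.imwrite('pics/p1.png',cv2.resize(a,None,fx=2,fy=2,interpolation=cv2.INTER_CUBIC)[:,:,::-1])
E
```

```text
t 2.2 pos [ 559.2 -114.7  241.5] tool shift mm [  2.3   1.6 138.5] turn 0.013 z [-0.006  0.004 -1.   ] F [ 0.1 -0.6 -0.4] gap 50.8 q [ 0.08  0.41  0.05  1.97 -0.04  0.77 -1.34]
```

View pics/p1.png

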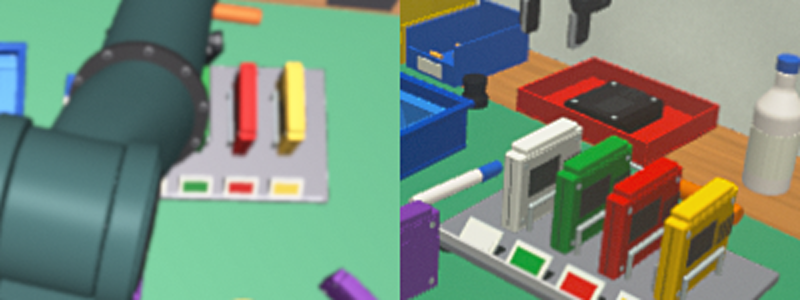

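The side view shows the open fingers about 120 mm above the white housing. I'll descend part way and correct.

Call:
play_rows([
  [[0.001,0.001,0.03,0.01],[0.001,0.001,0.03,0],[0,0,0.03,0],[0,0,0.005,0],[0,0,0,0]],
])

```text
clock: 2.8
eef_pos: [555.3, -125.8, 146.3]
tool_rot: [0.725, -0.688, -0.001, 0.0]
contact_force: [0.1, -0.0, 0.4]
finger_gap: 51.1
```

```bash
python3 go.py 557 -116.5 103; python3 - <<'E'
from h import *
a=optics.capture('side')[120:280,280:440]
cv2.imwrite('pics/p2.png',cv2.resize(a,None,fx=3.5,fy=3.5,interpolation=cv2.INTER_CUBIC)[:,:,::-1])
E
```

```text
t 2.8 pos [ 555.3 -125.8  146.3] tool shift mm [-9.1 -2.2 43.3] turn -0.008 z [-0.002  0.001 -1.   ] F [ 0.1 -0.   0.4] gap 51.1 q [ 0.11  0.54  0.05  2.04 -0.05  0.57 -1.33]
```

View pics/p2.png

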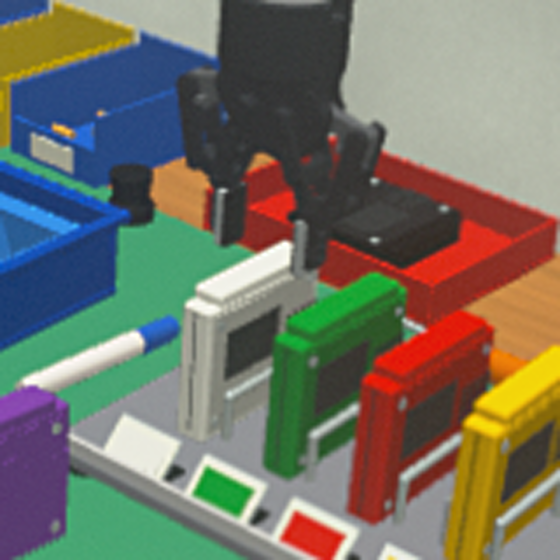

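Fingers are just above the white housing and straddling it, about 9 mm off to the right. Correct that first, then go down.

Call:
play_rows([
  [[-0.009,-0.002,0,0],[0,0,0,0],[0,0,0,0]],
])

```text
clock: 3.15
eef_pos: [559.0, -117.1, 150.3]
tool_rot: [0.725, -0.689, 0.002, -0.002]
contact_force: [0.2, -1.2, 0.2]
finger_gap: 51.2
```

```bash
python3 go.py 557 -116.5 103
```

```text
t 3.15 pos [ 559.  -117.1  150.3] tool shift mm [-0.7  2.2 47.2] turn -0.01 z [ 0.005 -0.    -1.   ] F [ 0.2 -1.2  0.2] gap 51.2 q [ 0.09  0.53  0.05  2.04 -0.05  0.57 -1.34]
```

Call:
play_rows([
  [[0,0,0.012,0],[0,0,0.012,0],[0,0,0.012,0],[0,0,0,0],[0,0,0,0]],
])

```text
clock: 3.65
eef_pos: [559.9, -116.7, 111.8]
tool_rot: [0.725, -0.688, 0.002, -0.002]
contact_force: [0.4, 0.0, 0.1]
finger_gap: 51.4
```

```bash
python3 go.py 557 -116.5 103
```

```text
t 3.65 pos [ 559.9 -116.7  111.8] tool shift mm [-0.3  2.9  8.7] turn -0.008 z [ 0.006 -0.    -1.   ] F [0.4 0.  0.1] gap 51.4 q [ 0.1   0.59  0.04  2.06 -0.05  0.49 -1.34]
```

Call:
play_rows([
  [[0,0.003,0.008,-0.01],[0,0,0,0],[0,0,0,0]],
])

```text
clock: 3.95
eef_pos: [556.5, -117.0, 102.8]
tool_rot: [0.729, -0.684, 0.002, -0.002]
contact_force: [-0.1, -0.1, 0.0]
finger_gap: 51.3
```

Call:
play_rows([
  [[0,0,0,0],[0,0,0,0],[0,0,0,0],[0,0,0,0],[0,0,0,0],[0,0,0,0]],
], gripper=1)

```text
clock: 4.55
eef_pos: [556.7, -117.0, 103.4]
tool_rot: [0.729, -0.684, 0.003, -0.002]
contact_force: [-1.3, 0.8, -1.2]
finger_gap: 21.5
```

```bash
python3 go.py 557 -116.5 103;python3 - <<'E'
from h import *
a=optics.capture('side')[120:280,280:440]
cv2.imwrite('pics/p3.png',cv2.resize(a,None,fx=3.5,fy=3.5,interpolation=cv2.INTER_CUBIC)[:,:,::-1])
E
```

```text
t 4.55 pos [ 556.7 -117.   103.4] tool shift mm [-0.5 -0.3  0.4] turn 0.002 z [ 0.007 -0.    -1.   ] F [-1.3  0.8 -1.2] gap 21.5 q [ 0.1   0.6   0.04  2.07 -0.05  0.47 -1.33]
```

View pics/p3.png

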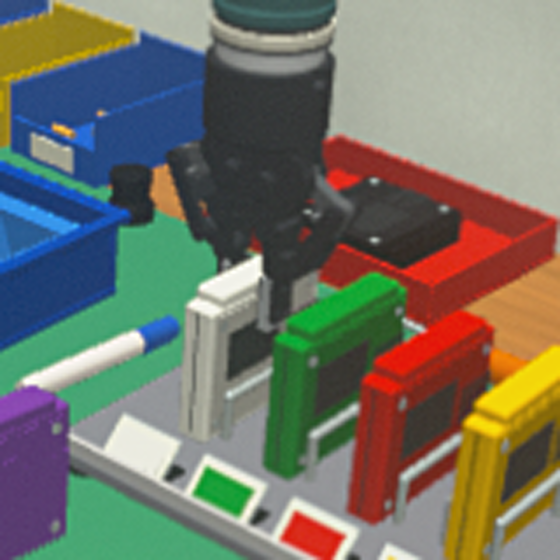

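White is gripped (gap 21.5, housing centred in the pads). Lifting straight up.

Call:
play_rows([
  [[0,0,-0.01,0],[0,0,-0.015,0],[0,0,-0.02,0],[0,0,-0.02,0],[0,0,-0.025,0],[0,0,-0.025,0],[0,0,-0.02,0],[0,0,0,0]],
])

```text
clock: 5.4
eef_pos: [554.9, -117.0, 246.9]
tool_rot: [0.729, -0.685, 0.002, -0.002]
contact_force: [0.9, 0.0, -1.1]
finger_gap: 20.8
```

```bash
python3 go.py 520 326 235; python3 - <<'E'
from h import *
a=optics.capture('side')[60:280,240:460]
cv2.imwrite('pics/p4.png',cv2.resize(a,None,fx=2.5,fy=2.5,interpolation=cv2.INTER_CUBIC)[:,:,::-1])
E
```

```text
t 5.4 pos [ 554.9 -117.   246.9] tool shift mm [-444.3    7.1   11.6] turn 0.002 z [ 0.006 -0.    -1.   ] F [ 0.9  0.  -1.1] gap 20.8 q [ 0.08  0.39  0.06  1.98 -0.04  0.77 -1.34]
```

View pics/p4.png

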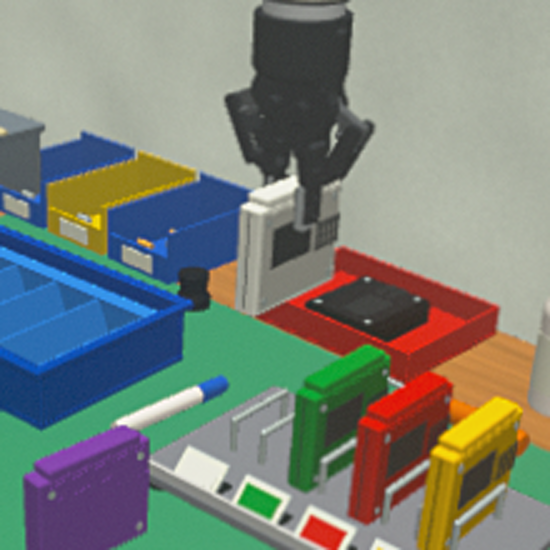

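Housing is clear of the rack and upright. The pads look off-centre along its length, so I'll measure that by casting rays onto its right face.

```bash
python3 - <<'E'
from h import *
def pl(n,uv):
    o,D=ray(n,uv); nrm=np.array([-np.sin(.061),np.cos(.061),0]); p0=np.array([555,-117,0])-11*nrm
    return o+D*(((p0-o)@nrm)/(D@nrm))[:,None]
q=np.array([[258,312],[335,270],[258,205],[338,180],[297,225],[325,228]])/2.5+[240,60]
print(pl('side',q).round(1))
E
```

```text
[[ 509.3 -130.8  167.5]
 [ 615.3 -124.3  171.7]
 [ 500.6 -131.3  262. ]
 [ 607.5 -124.8  255.7]
 [ 554.  -128.1  230.5]
 [ 594.4 -125.6  216.5]]
```

The housing centre is at x≈558 and the TCP at 555, so the grip is central; the pads only looked offset because of their thickness. Carrying to slot 1.

Call:
play_rows([
  [[-0.02,0,0,0],[-0.04,0,0,0],[-0.045,0,0,0],[-0.045,0,0,0],[-0.045,0,0,0],[-0.045,0,0,0],[-0.045,0,0,0],[-0.045,0,0,0],[-0.04,0,0,0],[-0.02,0,0,0],[0,0,0,0]],
])

```text
clock: 6.55
eef_pos: [521.5, 283.0, 229.2]
tool_rot: [0.727, -0.687, -0.004, 0.009]
contact_force: [0.1, -0.2, -1.5]
finger_gap: 21.6
```

```bash
python3 go.py 520 326 235
```

```text
t 6.55 pos [521.5 283.  229.2] tool shift mm [-43.   -0.8  -6.1] turn -0.005 z [-0.018 -0.008 -1.   ] F [ 0.1 -0.2 -1.5] gap 21.6 q [-0.57  0.46  0.    1.92 -0.    0.79 -2.08]
```

Call:
play_rows([
  [[-0.022,0,0,0],[-0.02,0,0,0],[0,0,0,0],[0,0,0,0],[0,0,0,0]],
])

```text
clock: 7.05
eef_pos: [517.6, 319.1, 224.2]
tool_rot: [0.725, -0.688, -0.003, 0.015]
contact_force: [0.3, -0.6, -0.5]
finger_gap: 21.7
```

```bash
python3 go.py 519 326 91
```

```text
t 7.05 pos [517.6 319.1 224.2] tool shift mm [ -9.   -5.2 133. ] turn -0.009 z [-0.025 -0.017 -1.   ] F [ 0.3 -0.6 -0.5] gap 21.7 q [-0.63  0.48  0.    1.88 -0.    0.81 -2.14]
```

Call:
play_rows([
  [[-0.006,-0.002,0.02,0],[0,0,0.02,0],[0,0,0.02,0],[0,0,0,0],[0,0,0,0]],
])

```text
clock: 7.55
eef_pos: [521.5, 316.1, 164.3]
tool_rot: [0.722, -0.692, -0.001, 0.015]
contact_force: [0.4, 0.6, 0.1]
finger_gap: 21.4
```

```bash
python3 go.py 519 326 91; python3 - <<'E'
from h import *
a=optics.capture('side')[40:260,140:360]; b=optics.capture('top')[90:250,100:280]
cv2.imwrite('pics/p5.png',cv2.resize(a,None,fx=2.5,fy=2.5,interpolation=cv2.INTER_CUBIC)[:,:,::-1])
cv2.imwrite('pics/p5t.png',cv2.resize(b,None,fx=3,fy=3,interpolation=cv2.INTER_CUBIC)[:,:,::-1])
E
```

```text
t 7.55 pos [521.5 316.1 164.3] tool shift mm [-11.4   0.5  73.2] turn -0.019 z [-0.022 -0.02  -1.   ] F [0.4 0.6 0.1] gap 21.4 q [-0.62  0.56  0.01  1.92  0.    0.69 -2.15]
```

View pics/p5.png

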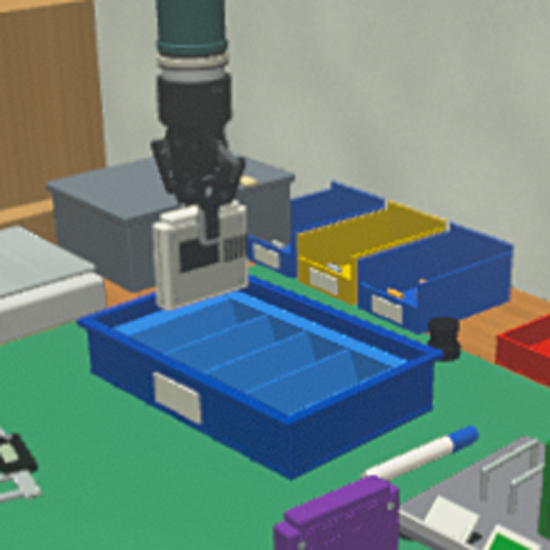

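View pics/p5t.png

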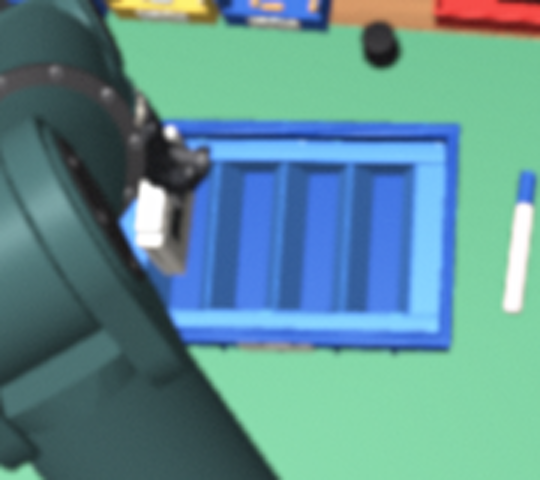

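Upright above the left slot; needs about 12 mm more to the left.

Call:
play_rows([
  [[-0.013,0,0,-0.02],[0,0,0,0],[0,0,0,0]],
])

```text
clock: 7.95
eef_pos: [522.4, 331.5, 167.2]
tool_rot: [0.729, -0.684, -0.001, 0.012]
contact_force: [0.2, -0.5, -0.9]
finger_gap: 21.4
```

```bash
python3 go.py 520 327 91
```

```text
t 7.95 pos [522.4 331.5 167.2] tool shift mm [ 3.1  1.2 76.3] turn 0.003 z [-0.018 -0.017 -1.   ] F [ 0.2 -0.5 -0.9] gap 21.4 q [-0.64  0.56 -0.    1.9   0.01  0.7  -2.15]
```

Call:
play_rows([
  [[0.003,0.001,0.012,0],[0,0,0.012,0],[0,0,0.012,0],[0,0,0.012,0],[0,0,0,0],[0,0,0,0]],
])

```text
clock: 8.55
eef_pos: [519.7, 327.0, 114.0]
tool_rot: [0.729, -0.684, -0.001, 0.013]
contact_force: [-0.2, 0.6, -1.1]
finger_gap: 21.7
```

```bash
python3 go.py 520 327 91
```

```text
t 8.55 pos [519.7 327.  114. ] tool shift mm [-0.4 -0.7 23. ] turn 0.003 z [-0.019 -0.018 -1.   ] F [-0.2  0.6 -1.1] gap 21.7 q [-0.64  0.63 -0.    1.94  0.01  0.6  -2.15]
```

Call:
play_rows([
  [[0,0,0.008,0],[0,0,0.008,0],[0,0,0,0],[0,0,0,0]],
])

```text
clock: 8.95
eef_pos: [519.9, 327.0, 96.9]
tool_rot: [0.729, -0.684, -0.001, 0.013]
contact_force: [0.3, 0.1, -0.8]
finger_gap: 21.4
```

Call:
play_rows([
  [[0,0,0.004,0],[0,0,0,0]],
])

```text
clock: 9.15
eef_pos: [520.1, 327.1, 93.0]
tool_rot: [0.729, -0.684, -0.001, 0.012]
contact_force: [0.2, -0.0, -0.3]
finger_gap: 21.1
```

```bash
python3 go.py 520 327 90; python3 - <<'E'
from h import *
a=optics.capture('side')[80:230,150:300]
cv2.imwrite('pics/p6.png',cv2.resize(a,None,fx=3.7,fy=3.7,interpolation=cv2.INTER_CUBIC)[:,:,::-1])
E
```

```text
t 9.15 pos [520.1 327.1  93. ] tool shift mm [0.  0.1 3. ] turn 0.003 z [-0.018 -0.017 -1.   ] F [ 0.2 -0.  -0.3] gap 21.1 q [-0.64  0.66 -0.    1.95  0.01  0.55 -2.15]
```

View pics/p6.png

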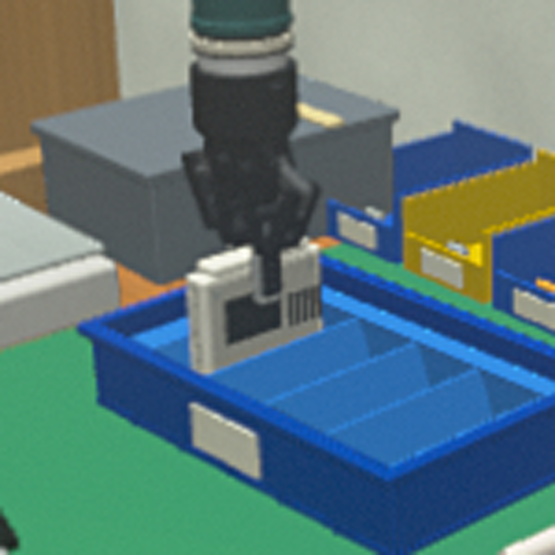

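Housing is nearly down in slot 1. Creeping down until it makes contact.

Call:
play_rows([
  [[0,0,0.002,0],[0,0,0.001,0],[0,0,0,0]],
])

```text
clock: 9.5
eef_pos: [520.7, 327.4, 90.6]
tool_rot: [0.729, -0.684, -0.0, 0.011]
contact_force: [-0.4, -0.4, -0.8]
finger_gap: 21.0
```

Call:
play_rows([
  [[0,0,0.002,0],[0,0,0,0]],
])

```text
clock: 9.7
eef_pos: [520.7, 327.7, 90.8]
tool_rot: [0.729, -0.684, -0.0, 0.011]
contact_force: [-0.1, 0.6, -2.0]
finger_gap: 21.7
```

Call:
play_rows([
  [[0,0,0.003,0],[0,0,0,0]],
])

```text
clock: 9.9
eef_pos: [520.9, 328.1, 90.8]
tool_rot: [0.729, -0.684, -0.0, 0.011]
contact_force: [-1.6, -0.4, -1.4]
finger_gap: 21.3
```

Call:
play_rows([
  [[0,0,0.003,0],[0,0,0.002,0]],
])

```text
clock: 10.1
eef_pos: [520.3, 328.5, 89.6]
tool_rot: [0.729, -0.685, -0.001, 0.011]
contact_force: [-4.8, -2.9, 17.1]
finger_gap: 21.2
```

Contact: 17 N upward. Release to a 50 mm gap and back off.

Call:
play_rows([
  [[0,0,-0.001,0],[0,0,0,0],[0,0,0,0],[0,0,0,0]],
], gripper=0.4)

```text
clock: 10.5
eef_pos: [520.5, 328.9, 90.2]
tool_rot: [0.729, -0.684, -0.001, 0.01]
contact_force: [0.6, -0.2, -0.5]
finger_gap: 51.2
```

```bash
python3 go.py 520 328 235;  python3 - <<'E'
from h import *
a=optics.capture('side')[80:230,150:300]
cv2.imwrite('pics/p7.png',cv2.resize(a,None,fx=3.7,fy=3.7,interpolation=cv2.INTER_CUBIC)[:,:,::-1])
E
```

```text
t 10.5 pos [520.5 328.9  90.2] tool shift mm [   2.8    3.  -144.7] turn 0.002 z [-0.016 -0.014 -1.   ] F [ 0.6 -0.2 -0.5] gap 51.2 q [-0.64  0.67 -0.    1.95  0.01  0.55 -2.15]
```

View pics/p7.png

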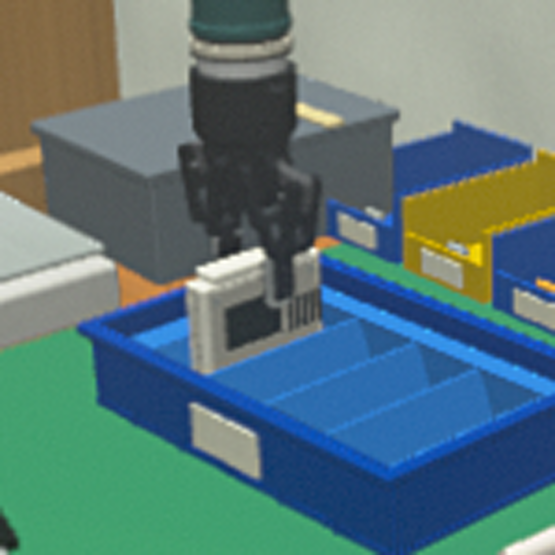

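White stands seated with the fingers open. Up and across to green.

Call:
play_rows([
  [[0,0,-0.015,0],[0,0,-0.025,0],[0,0,-0.035,0],[0,0,-0.035,0],[0,0,-0.02,0],[0,0,0,0]],
])

```text
clock: 11.15
eef_pos: [522.5, 330.5, 227.2]
tool_rot: [0.729, -0.685, -0.001, 0.012]
contact_force: [-0.0, 0.9, -0.1]
finger_gap: 51.2
```

```bash
python3 go.py 565 -180 240
```

```text
t 11.15 pos [522.5 330.5 227.2] tool shift mm [512.3 -10.2  -5.8] turn 0.002 z [-0.018 -0.015 -1.   ] F [-0.   0.9 -0.1] gap 51.2 q [-0.64  0.49  0.    1.86  0.    0.81 -2.15]
```

Call:
play_rows([
  [[0.03,-0.001,-0.001,0],[0.045,-0.001,-0.001,0],[0.045,-0.001,-0.001,0],[0.045,-0.001,-0.001,0],[0.045,-0.001,-0.001,0],[0.045,-0.001,-0.001,0],[0.045,-0.001,0,0],[0.045,-0.001,0,0],[0.045,-0.001,0,0],[0.045,-0.001,0,0],[0.035,0,0,0],[0,0,0,0]],
])

```text
clock: 12.35
eef_pos: [560.7, -152.6, 232.5]
tool_rot: [0.731, -0.682, -0.005, 0.013]
contact_force: [0.3, -0.5, -0.4]
finger_gap: 50.7
```

```bash
python3 go.py 565 -180 240
```

```text
t 12.35 pos [ 560.7 -152.6  232.5] tool shift mm [27.8 -2.1 -7.3] turn 0.009 z [-0.025 -0.013 -1.   ] F [ 0.3 -0.5 -0.4] gap 50.7 q [ 0.13  0.44  0.06  1.94 -0.01  0.78 -1.3 ]
```

Call:
play_rows([
  [[0.027,-0.002,0.02,0.01],[0,0,0.02,0],[0,0,0.02,0],[0,0,0.015,0],[0,0,0,0],[0,0,0,0]],
])

```text
clock: 12.95
eef_pos: [560.7, -179.0, 152.7]
tool_rot: [0.728, -0.686, -0.008, 0.014]
contact_force: [-0.0, 0.4, 0.5]
finger_gap: 51.4
```

```bash
python3 go.py 565 -180 103; python3 - <<'E'
from h import *
a=optics.capture('side')[120:280,280:440]
cv2.imwrite('pics/p8.png',cv2.resize(a,None,fx=3.5,fy=3.5,interpolation=cv2.INTER_CUBIC)[:,:,::-1])
E
```

```text
t 12.95 pos [ 560.7 -179.   152.7] tool shift mm [ 0.8 -5.7 49.6] turn -0.002 z [-0.03 -0.01 -1.  ] F [-0.   0.4  0.5] gap 51.4 q [ 0.18  0.55  0.06  1.98 -0.03  0.64 -1.26]
```

View pics/p8.png

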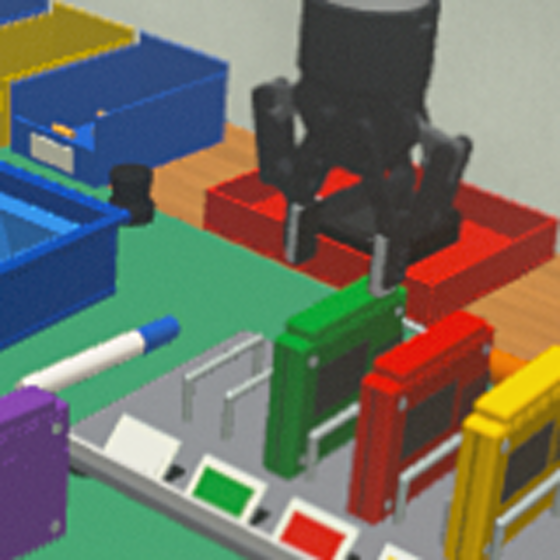

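Fingers straddle green, nothing touching. Going down.

Call:
play_rows([
  [[0.001,-0.004,0.012,0],[0,0,0.012,0],[0,0,0.012,0],[0,0,0.006,0],[0,0,0,0],[0,0,0,0]],
])

```text
clock: 13.6
eef_pos: [565.2, -179.2, 108.5]
tool_rot: [0.728, -0.685, -0.006, 0.013]
contact_force: [-0.4, -0.5, 0.6]
finger_gap: 51.8
```

```bash
python3 go.py 565 -180 103
```

```text
t 13.6 pos [ 565.2 -179.2  108.5] tool shift mm [0.7 0.1 5.6] turn -0.0 z [-0.027 -0.01  -1.   ] F [-0.4 -0.5  0.6] gap 51.8 q [ 0.19  0.62  0.05  1.99 -0.03  0.55 -1.26]
```

Call:
play_rows([
  [[0.001,0,0.005,0],[0,0,0,0],[0,0,0,0]],
])

```text
clock: 13.9
eef_pos: [565.6, -180.7, 103.8]
tool_rot: [0.728, -0.685, -0.006, 0.012]
contact_force: [-0.6, -0.4, 0.4]
finger_gap: 51.1
```

Call:
play_rows([
  [[0,0,0,0],[0,0,0,0],[0,0,0,0],[0,0,0,0],[0,0,0,0]],
], gripper=1)

```text
clock: 14.4
eef_pos: [565.7, -180.8, 104.2]
tool_rot: [0.728, -0.685, -0.005, 0.012]
contact_force: [0.2, -0.8, -0.5]
finger_gap: 20.9
```

Call:
play_rows([
  [[0,0,-0.01,0],[0,0,-0.015,0],[0,0,-0.02,0],[0,0,-0.02,0],[0,0,-0.025,0],[0,0,-0.025,0],[0,0,-0.015,0],[0,0,0,0]],
])

```text
clock: 15.2
eef_pos: [567.4, -178.8, 241.9]
tool_rot: [0.728, -0.685, -0.007, 0.013]
contact_force: [0.1, -0.7, -1.5]
finger_gap: 21.5
```

```bash
python3 go.py 524 262 235; python3 - <<'E'
from h import *
a=optics.capture('side')[60:280,240:460]
cv2.imwrite('pics/p9.png',cv2.resize(a,None,fx=2.5,fy=2.5,interpolation=cv2.INTER_CUBIC)[:,:,::-1])
E
```

```text
t 15.2 pos [ 567.4 -178.8  241.9] tool shift mm [-442.6   16.7    4. ] turn -0.001 z [-0.027 -0.009 -1.   ] F [ 0.1 -0.7 -1.5] gap 21.5 q [ 0.17  0.44  0.07  1.9  -0.02  0.82 -1.26]
```

View pics/p9.png

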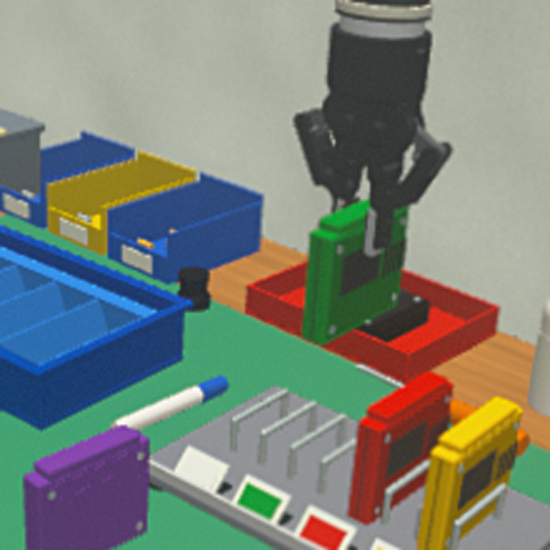

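Green is lifted cleanly. Carry to slot 2.

Call:
play_rows([
  [[-0.02,0.002,0,0],[-0.04,0.002,0,0],[-0.048,0.002,0,0],[-0.048,0.002,0,0],[-0.048,0.002,0,0],[-0.048,0.002,0,0],[-0.048,0.002,0,0],[-0.048,0.002,0,0],[-0.048,0,0,0],[-0.04,0,0,0],[-0.02,0,0,0],[0,0,0,0]],
])

```text
clock: 16.45
eef_pos: [515.0, 288.6, 222.8]
tool_rot: [0.725, -0.688, -0.013, 0.023]
contact_force: [-0.7, 0.2, -0.9]
finger_gap: 21.0
```

```bash
python3 go.py 524 262 170
```

```text
t 16.45 pos [515.  288.6 222.8] tool shift mm [ 26.4 -10.2  52.7] turn -0.007 z [-0.05  -0.016 -0.999] F [-0.7  0.2 -0.9] gap 21.0 q [-0.57  0.47 -0.01  1.91 -0.01  0.81 -2.09]
```

Call:
play_rows([
  [[0.012,-0.006,0.01,0],[0.012,-0.004,0.02,0],[0,0,0.02,0],[0,0,0,0],[0,0,0,0]],
])

```text
clock: 16.95
eef_pos: [524.6, 250.1, 166.8]
tool_rot: [0.722, -0.691, -0.011, 0.028]
contact_force: [-0.4, -0.1, -2.3]
finger_gap: 20.9
```

```bash
python3 go.py 524 262 91
```

```text
t 16.95 pos [524.6 250.1 166.8] tool shift mm [-13.7  -4.1  75.3] turn -0.017 z [-0.055 -0.026 -0.998] F [-0.4 -0.1 -2.3] gap 20.9 q [-0.52  0.54 -0.    1.96 -0.01  0.7  -2.04]
```

Call:
play_rows([
  [[-0.013,0,0,-0.015],[0,0,0,0],[0,0,0,0],[0,0,0,0]],
])

```text
clock: 17.35
eef_pos: [525.9, 262.7, 168.5]
tool_rot: [0.727, -0.686, -0.01, 0.027]
contact_force: [-0.4, -0.4, -0.9]
finger_gap: 21.3
```

```bash
python3 go.py 525 263 91; python3 - <<'E'
from h import *
a=optics.capture('side')[40:260,140:360]
cv2.imwrite('pics/p10.png',cv2.resize(a,None,fx=2.5,fy=2.5,interpolation=cv2.INTER_CUBIC)[:,:,::-1])
E
```

```text
t 17.35 pos [525.9 262.7 168.5] tool shift mm [-2.1 -3.2 77.4] turn -0.003 z [-0.052 -0.025 -0.998] F [-0.4 -0.4 -0.9] gap 21.3 q [-0.53  0.54 -0.01  1.95 -0.    0.71 -2.05]
```

View pics/p10.png

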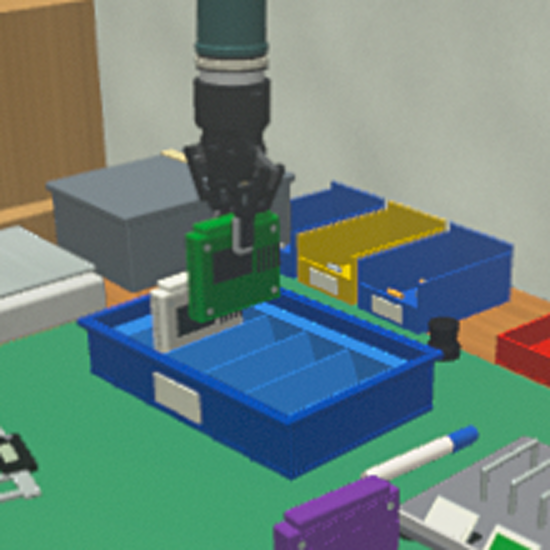

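Green is aligned over slot 2 next to white. Lowering.

Call:
play_rows([
  [[-0.001,-0.002,0.012,0],[-0.001,-0.002,0.012,0],[0,0,0.012,0],[0,0,0.012,0],[0,0,0.01,0],[0,0,0,0],[0,0,0,0]],
])

```text
clock: 18.1
eef_pos: [525.9, 263.2, 103.8]
tool_rot: [0.727, -0.686, -0.01, 0.028]
contact_force: [0.3, 0.7, -0.9]
finger_gap: 21.2
```

```bash
python3 go.py 525 263 91
```

```text
t 18.1 pos [525.9 263.2 103.8] tool shift mm [-0.2  0.2 12.8] turn -0.002 z [-0.054 -0.027 -0.998] F [ 0.3  0.7 -0.9] gap 21.2 q [-0.53  0.64 -0.01  1.98 -0.    0.59 -2.05]
```

Call:
play_rows([
  [[0,0,0.006,0],[0,0,0.003,0],[0,0,0,0]],
])

```text
clock: 18.4
eef_pos: [526.0, 263.2, 94.8]
tool_rot: [0.727, -0.686, -0.01, 0.027]
contact_force: [-0.0, 0.2, -1.6]
finger_gap: 21.2
```

Call:
play_rows([
  [[0,0,0.003,0],[0,0,0.003,0]],
])

```text
clock: 18.6
eef_pos: [525.6, 263.4, 90.9]
tool_rot: [0.727, -0.686, -0.011, 0.027]
contact_force: [-9.2, -3.2, 31.6]
finger_gap: 21.3
```

Call:
play_rows([
  [[0,0,0.003,0],[0,0,0.002,0]],
])

```text
clock: 18.8
eef_pos: [525.9, 263.4, 91.3]
tool_rot: [0.727, -0.686, -0.01, 0.027]
contact_force: [-2.1, -2.0, 5.7]
finger_gap: 21.2
```

Contact at z≈91. Release.

Call:
play_rows([
  [[0,0,0,0],[0,0,0,0],[0,0,0,0],[0,0,0,0]],
], gripper=0.4)

```text
clock: 19.2
eef_pos: [527.1, 264.1, 92.7]
tool_rot: [0.727, -0.686, -0.01, 0.025]
contact_force: [0.1, -0.5, -0.0]
finger_gap: 51.1
```

```bash
python3 go.py 525 263 91; python3 - <<'E'
from h import *
a=optics.capture('side')[80:230,150:300]
cv2.imwrite('pics/p11.png',cv2.resize(a,None,fx=3.7,fy=3.7,interpolation=cv2.INTER_CUBIC)[:,:,::-1])
E
```

```text
t 19.2 pos [527.1 264.1  92.7] tool shift mm [0.9 2.1 1.8] turn -0.004 z [-0.048 -0.023 -0.999] F [ 0.1 -0.5 -0. ] gap 51.1 q [-0.53  0.65 -0.01  1.98 -0.    0.56 -2.05]
```

View pics/p11.png

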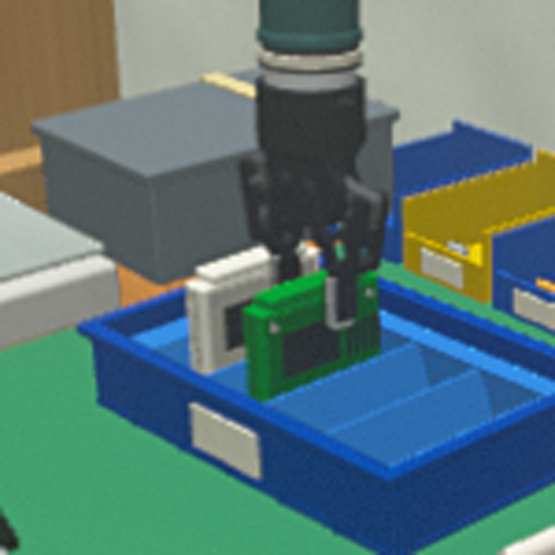

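Green is seated in slot 2. Next, red.

Call:
play_rows([
  [[0,0,-0.015,0],[0,0,-0.025,0],[0,0,-0.035,0],[0,0,-0.035,0],[0,0,-0.02,0],[0,0,0,0]],
])

```text
clock: 19.85
eef_pos: [533.6, 267.2, 229.9]
tool_rot: [0.727, -0.686, -0.01, 0.026]
contact_force: [0.1, -0.3, 0.1]
finger_gap: 51.5
```

```bash
python3 go.py 565 -244 240
```

```text
t 19.85 pos [533.6 267.2 229.9] tool shift mm [512.3  -2.    0.6] turn -0.004 z [-0.05  -0.024 -0.998] F [ 0.1 -0.3  0.1] gap 51.5 q [-0.54  0.47 -0.    1.89 -0.01  0.84 -2.05]
```

Call:
play_rows([
  [[0.03,0,0,0],[0.045,0,0,0],[0.045,0,0,0],[0.045,0,0,0],[0.045,0,0,0],[0.045,0,0,0],[0.045,0,0,0],[0.045,0,0,0],[0.045,0,0,0],[0.045,0,0,0],[0.045,0,0,0],[0,0,0,0]],
])

```text
clock: 21.05
eef_pos: [560.4, -226.3, 234.5]
tool_rot: [0.73, -0.683, -0.013, 0.027]
contact_force: [0.2, -0.4, -0.1]
finger_gap: 51.1
```

```bash
python3 go.py 565 -244 170
```

```text
t 21.05 pos [ 560.4 -226.3  234.5] tool shift mm [16.9 -7.1 64.5] turn 0.005 z [-0.056 -0.021 -0.998] F [ 0.2 -0.4 -0.1] gap 51.1 q [ 0.23  0.47  0.08  1.88 -0.    0.84 -1.2 ]
```

Call:
play_rows([
  [[0.012,-0.005,0.02,0],[0,-0.002,0.02,0],[0,0,0.02,0],[0,0,0,0],[0,0,0,0]],
])

```text
clock: 21.55
eef_pos: [562.8, -240.9, 171.0]
tool_rot: [0.728, -0.685, -0.015, 0.028]
contact_force: [0.5, 0.1, 0.8]
finger_gap: 51.5
```

```bash
python3 go.py 565 -244 103; python3 - <<'E'
from h import *
a=optics.capture('side')[140:300,300:460]
cv2.imwrite('pics/p12.png',cv2.resize(a,None,fx=3.5,fy=3.5,interpolation=cv2.INTER_CUBIC)[:,:,::-1])
E
```

```text
t 21.55 pos [ 562.8 -240.9  171. ] tool shift mm [ 2.2 -6.2 67.8] turn 0.0 z [-0.06  -0.02  -0.998] F [0.5 0.1 0.8] gap 51.5 q [ 0.26  0.56  0.08  1.9  -0.01  0.73 -1.18]
```

View pics/p12.png

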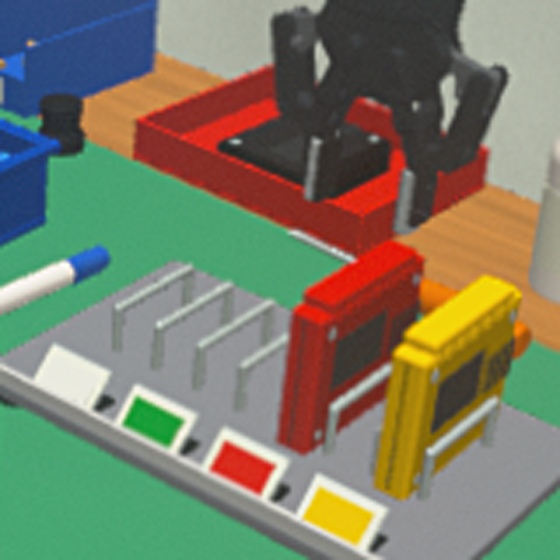

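Fingers are above red. Going down.

Call:
play_rows([
  [[0.002,-0.003,0.012,0],[0,-0.002,0.012,0],[0,-0.001,0.012,0],[0,0,0.012,0],[0,0,0.01,0],[0,0,0,0],[0,0,0,0]],
])

```text
clock: 22.3
eef_pos: [566.9, -242.7, 109.3]
tool_rot: [0.729, -0.684, -0.014, 0.027]
contact_force: [0.4, 0.4, 0.4]
finger_gap: 51.5
```

```bash
python3 go.py 565 -244 103
```

```text
t 22.3 pos [ 566.9 -242.7  109.3] tool shift mm [1.1 1.6 6.4] turn 0.002 z [-0.057 -0.02  -0.998] F [0.4 0.4 0.4] gap 51.5 q [ 0.26  0.65  0.07  1.92 -0.01  0.62 -1.18]
```

Call:
play_rows([
  [[0.001,0.001,0.006,0],[0,0,0,0],[0,0,0,0]],
])

```text
clock: 22.6
eef_pos: [566.0, -244.3, 103.6]
tool_rot: [0.728, -0.684, -0.013, 0.027]
contact_force: [0.0, -0.8, 0.4]
finger_gap: 51.3
```

Call:
play_rows([
  [[0,0,0,0],[0,0,0,0],[0,0,0,0],[0,0,0,0],[0,0,0,0]],
], gripper=1)

```text
clock: 23.1
eef_pos: [566.4, -244.5, 104.4]
tool_rot: [0.728, -0.685, -0.013, 0.026]
contact_force: [-0.6, -0.1, -1.7]
finger_gap: 21.4
```

Call:
play_rows([
  [[0,0,-0.01,0],[0,0,-0.015,0],[0,0,-0.02,0],[0,0,-0.02,0],[0,0,-0.025,0],[0,0,-0.025,0],[0,0,-0.015,0],[0,0,0,0]],
])

```text
clock: 23.9
eef_pos: [574.3, -241.6, 246.8]
tool_rot: [0.728, -0.685, -0.011, 0.025]
contact_force: [0.2, 0.4, -0.7]
finger_gap: 21.3
```

```bash
python3 go.py 528 198 235; python3 - <<'E'
from h import *
a=optics.capture('side')[60:280,240:460]
cv2.imwrite('pics/p13.png',cv2.resize(a,None,fx=2.5,fy=2.5,interpolation=cv2.INTER_CUBIC)[:,:,::-1])
E
```

```text
t 23.9 pos [ 574.3 -241.6  246.8] tool shift mm [-441.8   18.6    4.6] turn 0.001 z [-0.05  -0.022 -0.998] F [ 0.2  0.4 -0.7] gap 21.3 q [ 0.25  0.48  0.09  1.83 -0.    0.88 -1.18]
```

View pics/p13.png

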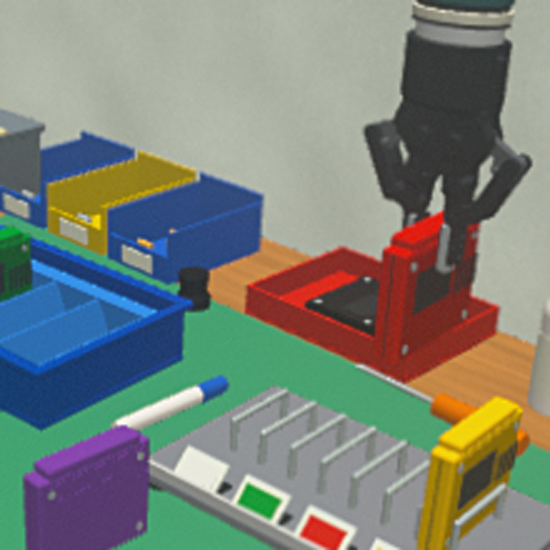

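Red is lifted cleanly. Carry to slot 3.

Call:
play_rows([
  [[-0.02,0.002,0,0],[-0.04,0.002,0,0],[-0.045,0.002,0,0],[-0.045,0.002,0,0],[-0.045,0.002,0,0],[-0.045,0.002,0,0],[-0.045,0.001,0,0],[-0.045,0,0,0],[-0.045,0,0,0],[-0.035,0,0,0],[-0.02,0,0,0],[0,0,0,0]],
])

```text
clock: 25.15
eef_pos: [515.0, 213.6, 226.8]
tool_rot: [0.73, -0.682, -0.021, 0.035]
contact_force: [-0.1, -0.1, -1.3]
finger_gap: 21.3
```

```bash
python3 go.py 528 198 170
```

```text
t 25.15 pos [515.  213.6 226.8] tool shift mm [ 15.6 -16.4  55.9] turn 0.008 z [-0.079 -0.021 -0.997] F [-0.1 -0.1 -1.3] gap 21.3 q [-0.46  0.44 -0.01  1.96 -0.01  0.82 -1.96]
```

Call:
play_rows([
  [[0.007,-0.01,0.01,0.005],[0.006,-0.004,0.02,0],[0,0,0.02,0],[0,0,0,0],[0,0,0,0]],
])

```text
clock: 25.65
eef_pos: [525.4, 192.0, 170.6]
tool_rot: [0.726, -0.686, -0.021, 0.039]
contact_force: [-0.3, -0.2, -0.7]
finger_gap: 21.3
```

```bash
python3 go.py 529 199 91
```

```text
t 25.65 pos [525.4 192.  170.6] tool shift mm [ -8.7 -10.7  78.8] turn -0.003 z [-0.083 -0.028 -0.996] F [-0.3 -0.2 -0.7] gap 21.3 q [-0.42  0.52 -0.    1.99 -0.01  0.72 -1.93]
```

Call:
play_rows([
  [[-0.008,-0.008,0,0],[0,0,0,0],[0,0,0,0],[0,0,0,0]],
])

```text
clock: 26.05
eef_pos: [535.8, 199.6, 171.6]
tool_rot: [0.725, -0.687, -0.02, 0.037]
contact_force: [0.6, 1.0, -1.3]
finger_gap: 21.3
```

```bash
python3 go.py 530 199 91; python3 - <<'E'
from h import *
a=optics.capture('side')[40:260,140:360]
cv2.imwrite('pics/p14.png',cv2.resize(a,None,fx=2.5,fy=2.5,interpolation=cv2.INTER_CUBIC)[:,:,::-1])
E
```

```text
t 26.05 pos [535.8 199.6 171.6] tool shift mm [-1.6 -0.7 80.8] turn -0.007 z [-0.08  -0.027 -0.996] F [ 0.6  1.  -1.3] gap 21.3 q [-0.43  0.53 -0.    1.97 -0.01  0.73 -1.94]
```

View pics/p14.png

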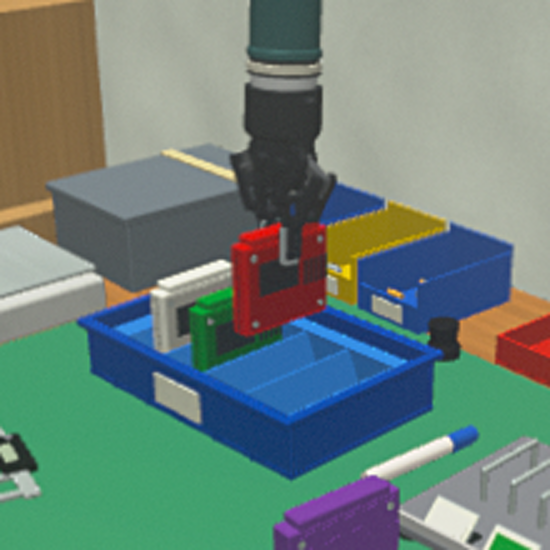

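Red is over slot 3. Lowering.

Call:
play_rows([
  [[-0.001,0,0.012,-0.005],[-0.001,0,0.012,0],[0,0,0.012,0],[0,0,0.012,0],[0,0,0.012,0],[0,0,0,0],[0,0,0,0]],
])

```text
clock: 26.8
eef_pos: [528.8, 199.8, 105.2]
tool_rot: [0.727, -0.685, -0.02, 0.039]
contact_force: [-0.1, 0.6, -0.6]
finger_gap: 21.0
```

```bash
python3 go.py 530 199 91
```

```text
t 26.8 pos [528.8 199.8 105.2] tool shift mm [ 0.6 -2.3 14.1] turn 0.0 z [-0.083 -0.028 -0.996] F [-0.1  0.6 -0.6] gap 21.0 q [-0.43  0.62 -0.01  2.01 -0.01  0.6  -1.94]
```

Call:
play_rows([
  [[0,-0.001,0.005,0],[0,-0.001,0.003,0],[0,0,0,0]],
])

```text
clock: 27.1
eef_pos: [531.1, 199.9, 97.0]
tool_rot: [0.727, -0.685, -0.02, 0.038]
contact_force: [-0.3, 0.8, 0.4]
finger_gap: 21.3
```

Call:
play_rows([
  [[0,0,0.003,0],[0,0,0.002,0]],
])

```text
clock: 27.3
eef_pos: [531.4, 200.0, 92.4]
tool_rot: [0.727, -0.685, -0.02, 0.037]
contact_force: [-0.4, -0.9, -1.0]
finger_gap: 21.5
```

Call:
play_rows([
  [[0,0,0.002,0],[0,0,0.002,0]],
])

```text
clock: 27.5
eef_pos: [531.0, 200.1, 91.0]
tool_rot: [0.727, -0.685, -0.02, 0.037]
contact_force: [-5.6, -2.3, 22.5]
finger_gap: 21.3
```

Call:
play_rows([
  [[0,0,0,0],[0,0,0,0],[0,0,0,0],[0,0,0,0]],
], gripper=0.4)

```text
clock: 27.9
eef_pos: [531.9, 200.5, 92.1]
tool_rot: [0.727, -0.685, -0.019, 0.036]
contact_force: [0.0, 0.2, 1.7]
finger_gap: 51.2
```

```bash
python3 go.py 530 199 230; python3 - <<'E'
from h import *
a=optics.capture('side')[80:230,150:300]
cv2.imwrite('pics/p15.png',cv2.resize(a,None,fx=3.7,fy=3.7,interpolation=cv2.INTER_CUBIC)[:,:,::-1])
E
```

```text
t 27.9 pos [531.9 200.5  92.1] tool shift mm [   4.3   12.9 -137.2] turn -0.001 z [-0.078 -0.026 -0.997] F [0.  0.2 1.7] gap 51.2 q [-0.43  0.64 -0.01  2.01 -0.01  0.57 -1.94]
```

View pics/p15.png

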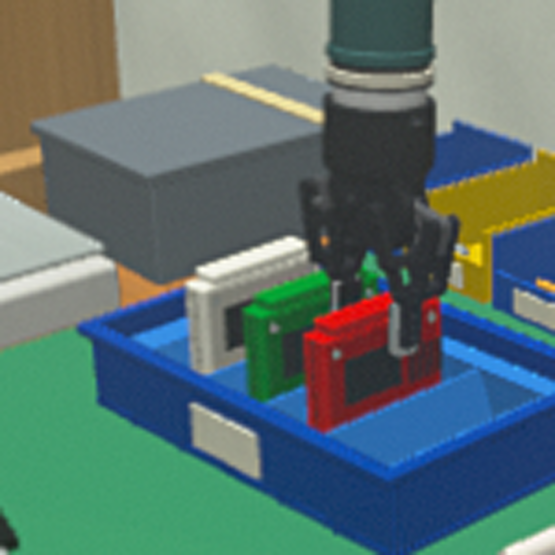

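Red is seated in slot 3. Last is yellow.

Call:
play_rows([
  [[0,0,-0.015,0],[0,0,-0.025,0],[0,0,-0.035,0],[0,0,-0.035,0],[0,0,-0.02,0],[0,0,0,0]],
])

```text
clock: 28.55
eef_pos: [541.0, 203.4, 223.5]
tool_rot: [0.727, -0.685, -0.021, 0.039]
contact_force: [-0.1, -0.2, 0.1]
finger_gap: 51.2
```

```bash
python3 go.py 571 -308 240
```

```text
t 28.55 pos [541.  203.4 223.5] tool shift mm [512.5   1.4  -4.4] turn -0.0 z [-0.084 -0.029 -0.996] F [-0.1 -0.2  0.1] gap 51.2 q [-0.43  0.47 -0.    1.91 -0.01  0.85 -1.94]
```

Call:
play_rows([
  [[0.03,0,0,0],[0.045,0,0,0],[0.045,0,0,0],[0.045,0,0,0],[0.045,0,0,0],[0.045,0,0,0],[0.045,0,0,0],[0.045,0,0,0],[0.045,0,0,0],[0.045,0,0,0],[0.045,0,0,0],[0,0,0,0]],
])

```text
clock: 29.75
eef_pos: [567.0, -289.5, 217.9]
tool_rot: [0.73, -0.681, -0.029, 0.044]
contact_force: [-0.8, -0.2, 0.6]
finger_gap: 51.2
```

```bash
python3 go.py 571 -308 170
```

```text
t 29.75 pos [ 567.  -289.5  217.9] tool shift mm [17.9 -7.7 47.7] turn 0.01 z [-0.102 -0.026 -0.994] F [-0.8 -0.2  0.6] gap 51.2 q [ 0.31  0.54  0.09  1.79  0.02  0.89 -1.13]
```

Call:
play_rows([
  [[0.014,-0.004,0.02,0.01],[0,-0.002,0.02,0],[0,0,0.005,0],[0,0,0,0],[0,0,0,0]],
])

```text
clock: 30.25
eef_pos: [566.1, -304.7, 166.3]
tool_rot: [0.726, -0.686, -0.032, 0.046]
contact_force: [-1.1, -0.1, 0.0]
finger_gap: 51.0
```

```bash
python3 go.py 571 -308 103; python3 - <<'E'
from h import *
a=optics.capture('side')[150:310,320:480]
cv2.imwrite('pics/p16.png',cv2.resize(a,None,fx=3.5,fy=3.5,interpolation=cv2.INTER_CUBIC)[:,:,::-1])
E
```

```text
t 30.25 pos [ 566.1 -304.7  166.3] tool shift mm [  2.6 -11.6  62.4] turn -0.004 z [-0.109 -0.022 -0.994] F [-1.1 -0.1  0. ] gap 51.0 q [ 0.33  0.62  0.09  1.81  0.02  0.81 -1.12]
```

View pics/p16.png

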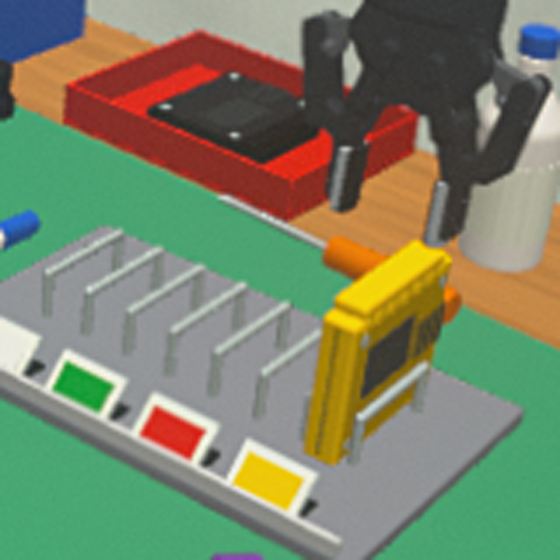

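Fingers are above yellow. Going down while correcting along its length.

Call:
play_rows([
  [[0.002,-0.004,0.012,0],[0,-0.003,0.012,0],[0,-0.002,0.012,0],[0,-0.002,0.012,0],[0,0,0.004,0],[0,0,0,0],[0,0,0,0]],
])

```text
clock: 31.0
eef_pos: [573.7, -306.0, 110.0]
tool_rot: [0.727, -0.685, -0.031, 0.045]
contact_force: [0.2, -0.3, 0.3]
finger_gap: 51.3
```

```bash
python3 go.py 571 -308 103
```

```text
t 31.0 pos [ 573.7 -306.   110. ] tool shift mm [1.7 2.  7.3] turn -0.001 z [-0.107 -0.023 -0.994] F [ 0.2 -0.3  0.3] gap 51.3 q [ 0.34  0.7   0.08  1.82  0.02  0.72 -1.12]
```

Call:
play_rows([
  [[0.002,0.002,0.006,0],[0,0,0,0],[0,0,0,0]],
])

```text
clock: 31.3
eef_pos: [571.4, -309.0, 104.7]
tool_rot: [0.726, -0.685, -0.03, 0.045]
contact_force: [-0.2, 1.0, -0.3]
finger_gap: 51.8
```

Call:
play_rows([
  [[0,0,0,0],[0,0,0,0],[0,0,0,0],[0,0,0,0],[0,0,0,0]],
], gripper=1)

```text
clock: 31.8
eef_pos: [571.4, -308.9, 105.3]
tool_rot: [0.726, -0.685, -0.03, 0.045]
contact_force: [0.1, 0.3, -0.9]
finger_gap: 21.5
```

Call:
play_rows([
  [[0,-0.001,-0.01,0],[0,-0.001,-0.015,0],[0,-0.002,-0.02,0],[0,-0.002,-0.02,0],[0,-0.002,-0.025,0],[0,-0.002,-0.025,0],[0,-0.002,-0.015,0],[0,0,0,0]],
])

```text
clock: 32.6
eef_pos: [599.5, -304.7, 245.2]
tool_rot: [0.727, -0.685, -0.028, 0.044]
contact_force: [0.9, 0.4, -2.4]
finger_gap: 21.4
```

```bash
python3 go.py 532 134 235; python3 - <<'E'
from h import *
a=optics.capture('side')[60:280,280:500]
cv2.imwrite('pics/p17.png',cv2.resize(a,None,fx=2.5,fy=2.5,interpolation=cv2.INTER_CUBIC)[:,:,::-1])
E
```

```text
t 32.6 pos [ 599.5 -304.7  245.2] tool shift mm [-442.1   40.7    6. ] turn -0.001 z [-0.1   -0.025 -0.995] F [ 0.9  0.4 -2.4] gap 21.4 q [ 0.32  0.56  0.09  1.69  0.02  0.98 -1.12]
```

View pics/p17.png

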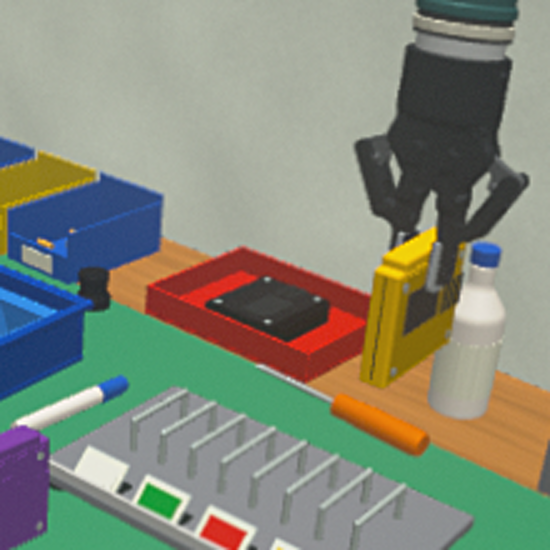

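Yellow is lifted cleanly. Carry more gently, to keep the tilt from growing, to slot 4.

Call:
play_rows([
  [[-0.015,0.004,0,0],[-0.03,0.004,0,0],[-0.03,0.004,0,0],[-0.03,0.004,0,0],[-0.03,0.004,0,0],[-0.03,0.004,0,0],[-0.03,0.003,0,0],[-0.03,0.003,0,0],[-0.03,0.002,0,0],[-0.03,0,0,0],[-0.015,0,0,0],[0,0,0,0]],
])

```text
clock: 33.85
eef_pos: [526.9, 14.1, 230.9]
tool_rot: [0.727, -0.683, -0.043, 0.053]
contact_force: [-0.0, -0.5, -1.8]
finger_gap: 21.6
```

```bash
python3 go.py 532 134 230
```

```text
t 33.85 pos [526.9  14.1 230.9] tool shift mm [-119.4  -12.4   -2.1] turn 0.002 z [-0.135 -0.019 -0.991] F [-0.  -0.5 -1.8] gap 21.6 q [-0.13  0.42  0.02  1.99 -0.01  0.87 -1.61]
```

Call:
play_rows([
  [[-0.02,-0.002,0,0],[-0.025,-0.002,0,0],[-0.025,-0.002,0,0],[-0.025,-0.002,0,0],[-0.015,-0.002,0,0],[0,0,0,0],[0,0,0,0]],
])

```text
clock: 34.55
eef_pos: [529.3, 114.4, 225.4]
tool_rot: [0.721, -0.689, -0.041, 0.059]
contact_force: [-0.2, -0.5, -1.8]
finger_gap: 21.1
```

```bash
python3 go.py 534 134 91
```

```text
t 34.55 pos [529.3 114.4 225.4] tool shift mm [-22.3 -24.5 131.8] turn -0.013 z [-0.14  -0.028 -0.99 ] F [-0.2 -0.5 -1.8] gap 21.1 q [-0.29  0.45  0.    1.96 -0.02  0.88 -1.8 ]
```

Call:
play_rows([
  [[-0.01,-0.008,0.01,-0.01],[-0.01,-0.008,0.015,0],[0,-0.004,0.015,0],[0,0,0.01,0],[0,0,0,0],[0,0,0,0]],
])

```text
clock: 35.15
eef_pos: [542.9, 130.7, 166.3]
tool_rot: [0.723, -0.687, -0.041, 0.06]
contact_force: [-0.4, -0.2, -2.6]
finger_gap: 21.3
```

```bash
python3 go.py 535 135 91; python3 - <<'E'
from h import *
a=optics.capture('side')[40:260,160:380]
cv2.imwrite('pics/p18.png',cv2.resize(a,None,fx=2.5,fy=2.5,interpolation=cv2.INTER_CUBIC)[:,:,::-1])
E
```

```text
t 35.15 pos [542.9 130.7 166.3] tool shift mm [-6.4 -3.2 75.5] turn -0.009 z [-0.142 -0.03  -0.989] F [-0.4 -0.2 -2.6] gap 21.3 q [-0.31  0.54 -0.    1.96 -0.02  0.78 -1.82]
```

View pics/p18.png

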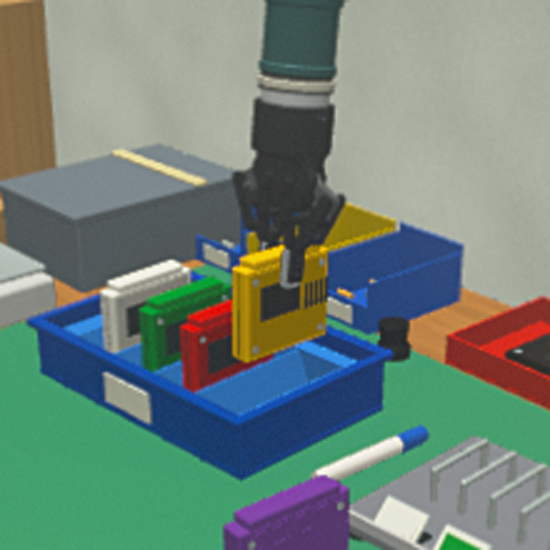

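Yellow is over slot 4, nearly upright. Small correction, then lower.

Call:
play_rows([
  [[-0.005,-0.001,0.005,-0.008],[0,-0.001,0.012,0],[0,-0.001,0.012,0],[0,0,0.012,0],[0,0,0.012,0],[0,0,0,0],[0,0,0,0]],
])

```text
clock: 35.9
eef_pos: [537.9, 134.7, 109.4]
tool_rot: [0.726, -0.684, -0.041, 0.059]
contact_force: [0.9, 0.0, -0.8]
finger_gap: 21.0
```

```bash
python3 go.py 535 135 91
```

```text
t 35.9 pos [537.9 134.7 109.4] tool shift mm [-0.8  0.2 18.6] turn -0.001 z [-0.141 -0.03  -0.99 ] F [ 0.9  0.  -0.8] gap 21.0 q [-0.31  0.62 -0.01  2.   -0.02  0.66 -1.82]
```

Call:
play_rows([
  [[0,0,0.006,0],[0,0,0.004,0],[0,0,0.003,0],[0,0,0,0]],
])

```text
clock: 36.3
eef_pos: [536.8, 134.4, 96.1]
tool_rot: [0.726, -0.684, -0.041, 0.059]
contact_force: [0.3, -0.5, -1.6]
finger_gap: 21.0
```

Call:
play_rows([
  [[0,0,0.002,0],[0,0,0.002,0]],
])

```text
clock: 36.5
eef_pos: [536.4, 134.3, 92.6]
tool_rot: [0.725, -0.685, -0.041, 0.058]
contact_force: [-3.5, 0.0, 11.8]
finger_gap: 21.6
```

Call:
play_rows([
  [[0,0,0.002,0],[0,0,0.001,0]],
])

```text
clock: 36.7
eef_pos: [536.6, 134.4, 92.9]
tool_rot: [0.725, -0.685, -0.04, 0.058]
contact_force: [-0.6, 0.2, 2.8]
finger_gap: 21.2
```

Call:
play_rows([
  [[0,0,0.002,0],[0,0,0,0]],
])

```text
clock: 36.9
eef_pos: [536.8, 134.4, 93.4]
tool_rot: [0.725, -0.685, -0.04, 0.057]
contact_force: [0.6, 0.1, -1.6]
finger_gap: 21.4
```

Call:
play_rows([
  [[0,0,0,0],[0,0,0,0],[0,0,0,0],[0,0,0,0]],
], gripper=0.4)

```text
clock: 37.3
eef_pos: [537.6, 134.7, 93.8]
tool_rot: [0.725, -0.685, -0.04, 0.057]
contact_force: [0.3, -0.0, -0.3]
finger_gap: 51.3
```

Call:
play_rows([
  [[0,0,-0.015,0],[0,0,-0.025,0],[0,0,-0.035,0],[0,0,-0.035,0],[0,0,-0.02,0],[0,0,0,0]],
])

```text
clock: 37.9
eef_pos: [554.5, 138.1, 224.8]
tool_rot: [0.725, -0.685, -0.041, 0.059]
contact_force: [0.1, -0.4, 0.3]
finger_gap: 51.1
```

Call:
play_rows([
  [[0.03,0,0,0],[0.045,0,0,0],[0.045,0,0,0],[0.045,0,0,0],[0.045,0,0,0],[0.045,0,0,0],[0.045,0,0,0],[0.045,0,0,0],[0.03,0,0,0],[0,0,0,0],[0,0,0,0]],
])

```text
clock: 39.0
eef_pos: [571.7, -245.9, 216.5]
tool_rot: [0.728, -0.681, -0.05, 0.064]
contact_force: [0.2, 1.2, -0.6]
finger_gap: 51.3
```

```bash
python3 - <<'E'
from h import *
a=optics.capture('side')[100:250,150:300]; b=optics.capture('top'); cv2.imwrite('pics/endt.png',b[:,:,::-1])
cv2.imwrite('pics/p19.png',cv2.resize(a,None,fx=3.7,fy=3.7,interpolation=cv2.INTER_CUBIC)[:,:,::-1])
cv2.imwrite('pics/p19t.png',cv2.resize(b[120:215,125:261],None,fx=5.8,fy=5.8,interpolation=cv2.INTER_CUBIC)[:,:,::-1])
E
```

```text
(no output)
```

View pics/p19.png

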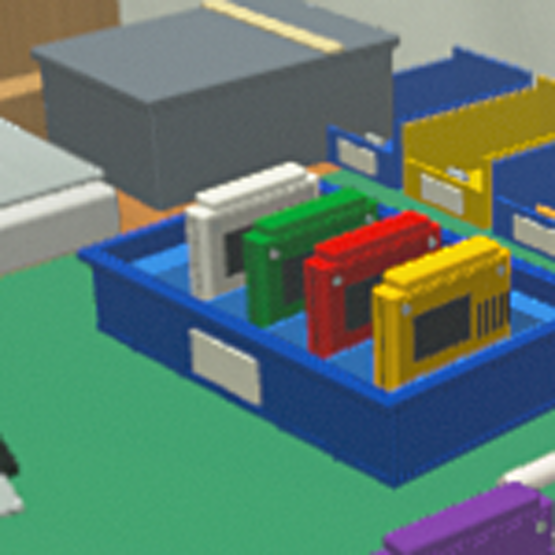

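View pics/p19t.png

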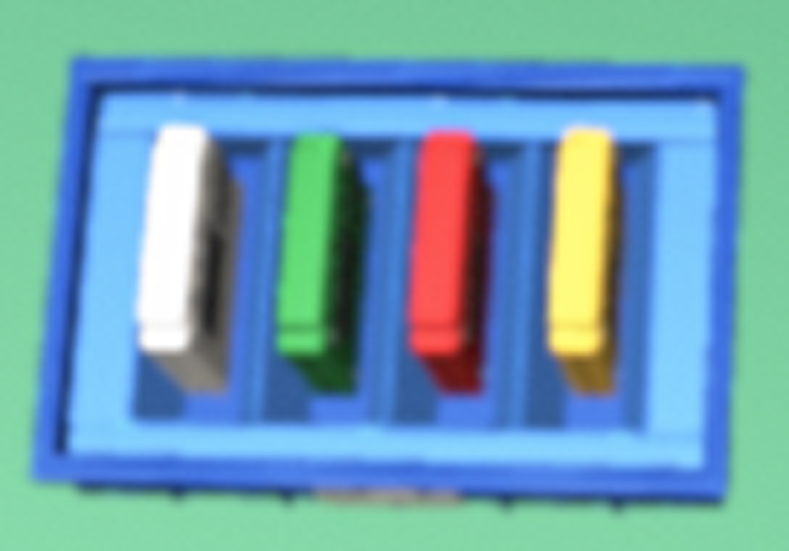

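All four stand in the tote in order, with the arm clear. Checking the numbers in the tote frame.

```bash
sed -i 's/,118)\[/,ZT)[/; s/^import sys/import sys\nZT=105/' meas.py; python3 - <<'E'
from meas import *
im=cv2.imread('pics/endt.png')[:,:,::-1].copy()
c,s=np.cos(.061),np.sin(.061);M=np.array([[c,s],[-s,c]])
for k,r in tops(im,(140,135,240,190)).items(): print(k,'top in tote',(M@(r[0]-[526,230])).round(1),round(r[1],3),round(r[2],1))
def full(p): return (np.array(p,float)+.5)/5.8-.5+[125,120]
# front bottom edges: right and left corners, floor z=6
for k,p in dict(white=[[183,390],[224,392]],green=[[305,388],[353,392]],red=[[432,388],[479,392]],yellow=[[570,390],[612,393]]).items():
    q=onz('top',full(p),6).mean(0)[:2]; print(k,'front foot',(M@(q-[526,230])).round(1))
E
python3 go.py 0 0 0
```

```text
white top in tote [ 0.2 97.8] 0.058 106.6
green top in tote [-2.8 31.2] 0.062 103.1
red top in tote [ -0.1 -32.3] 0.059 105.6
yellow top in tote [ -0.1 -99.9] 0.089 102.3
white front foot [-50.  100.7]
green front foot [-48.   36.8]
red front foot [-46.5 -27. ]
yellow front foot [-45.6 -94.9]
t 39.1 pos [ 571.8 -245.   216.8] tool shift mm [-287.1  512.   299. ] turn 0.008 z [-0.16  -0.026 -0.987] F [-0.7 -0.2  1. ] gap 51.4 q [ 0.24  0.55  0.08  1.79  0.04  0.95 -1.21]
```

```bash
python3 -c "
from plant import robot
print(robot.close_job())"
```

```text
the job is handed in; nothing more can be done
None
```

The four housings are in the tote in the rack's order: white, green, red, yellow from left to right, one to a slot. Each was lowered until the wrist force showed contact (about 12–32 N) and only then released. The job was handed in at about 39 s, with no verdict reported.

**Last checks:**
- **Position:** in the final pictures the housing tops are within 3 mm of the slot middles along the slot. They are within 4 mm of the centre lines.
- **Tilt:** all four look upright and seated. Comparing tops with front feet suggests a sideways lean of about 0.03–0.06 rad, under the 0.15 limit. The shift goes the same way on all four, so some of it is probably calibration bias.
- **Robot:** the gripper hangs open and clear, 216 mm above the work surface.

**What disagreed:** the tool's tilt drifted to about 0.14 rad by the last placement, because the move rows cannot correct it. Each housing itself pitched only about 0.03 rad while carried, and the final pictures show no sign of that remaining. Yellow's top reads a yaw of 0.089 rad against the tote's 0.061, possibly from the colour mask.

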